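# Cure the toppled pivot posts under the treadle shield

## Task

Stand every toppled nickel pivot post upright on the black bed of the curing station, then press the red pedal down to its stop with the gripper and hold it there for two full seconds, so that the amber shield stays closed over them. Let the pedal come up again and move all the posts to the green-floored tray, standing upright. Do not push the shield itself, and leave the other parts on the counter where they are.

Things in the scene. Friction and masses are not known exactly. Their poses are not given: they have to be found in the camera images.
- post1: Nickel pivot post: square pillar 40 x 40 x 66 mm, brass band near the foot, on its head a brass disc (32 mm across, 10 high) and a copper pin (12 across, 14 high); 90 mm in all, 0.28 kg, bottom-heavy. Origin: centre of the foot's underside; z runs from foot to head, x, y square to the sides. Starts lying on a flat side, head roughly to the robot's left. 3 or 4 posts are there (absent: None).
- post2: Nickel pivot post: square pillar 40 x 40 x 66 mm, brass band near the foot, on its head a brass disc (32 mm across, 10 high) and a copper pin (12 across, 14 high); 90 mm in all, 0.28 kg, bottom-heavy. Origin: centre of the foot's underside; z runs from foot to head, x, y square to the sides. Starts lying on a flat side, head roughly to the robot's left. 3 or 4 posts are there (absent: None).
- post3: Nickel pivot post: square pillar 40 x 40 x 66 mm, brass band near the foot, on its head a brass disc (32 mm across, 10 high) and a copper pin (12 across, 14 high); 90 mm in all, 0.28 kg, bottom-heavy. Origin: centre of the foot's underside; z runs from foot to head, x, y square to the sides. Starts lying on a flat side, head roughly to the robot's left. 3 or 4 posts are there (absent: None).
- post4: Nickel pivot post: square pillar 40 x 40 x 66 mm, brass band near the foot, on its head a brass disc (32 mm across, 10 high) and a copper pin (12 across, 14 high); 90 mm in all, 0.28 kg, bottom-heavy. Origin: centre of the foot's underside; z runs from foot to head, x, y square to the sides. Starts lying on a flat side, head roughly to the robot's left. 3 or 4 posts are there (absent: None).
- bed_top (a point): Centre of the top of the curing station's flat black bed, 180 x 180 mm, no rim, 30 mm above the counter, marked with four grey rings 43 mm either side of the centre in x and y. x points away from the pedal to the shield hinge, z up. Two hinge posts (16 mm wide, 175 tall) stand 170 mm along +x, 113 mm either side.
- pedal_pad (a point): Point on the ribbed top of the red pedal, mid-width, 90 mm from its hinge; moves with it. The pedal, a plate 105 x 80 x 10 mm, slopes up towards the robot from its hinge, 100 mm along -x from the bed's centre and 20 mm above the counter. The point is about 58 mm high with the pedal up, 31 mm with it down. Pressing it here to the stop takes about 10 N. Axes as bed_top when up.
- pedal (a joint): Angle of the spring pedal: 0 up, 0.30 rad down on its stop. The spring brings it back up. It is linked to the shield, which closes over the bed as the pedal goes down.
- shield: Amber acrylic shield, 210 mm wide, 255 long, hinged 165 mm above the counter at the bed's far side (origin on the hinge line, 170 mm along the bed's +x). Stands up, leaning 20 degrees back, while the pedal is up; with it down lies level over the bed, clear above standing posts, its edge 87 mm along -x from the bed's centre. Not to be pushed.
- tray_in (a point): Centre of the inner floor of the fixed finishing tray: mahogany-coloured rim, green floor, 200 x 200 mm outside, 188 mm inside, walls 6 mm thick and 30 mm high above the counter, floor 6 mm above the counter. x and y along its walls, z up.
- soundbox_back: Bystander: dark bakelite soundbox back, a disc 64 mm across and 22 mm high. Origin at the centre of its underside.
- lid_stay: Bystander: mahogany lid stay, a flat bar 150 x 18 x 10 mm lying along its own x. Origin at the centre of its underside.
- spring_pin: Bystander: copper pin 36 mm tall standing on a 28 mm round foot. Origin at the centre of its underside.
Mind the look-alikes: they are no part of the job. What is shaped like the post2 but blue or brown is not meant.

How it is judged:
By the outcome, as a careful person would: the job done as asked, in the order asked, and still so for the second after the job is handed in, with the robot touching nothing.
Of post1, post2, post3, post4 only 3 to 4 are there at a start; the rules pass over those that are not, and their reading is None.
At some moment in a run one of post1, post2, post3, post4 may be knocked a few centimetres aside while the robot is not near it.
Once in a run the grip may slacken for a moment while it holds something.
It also fails if it takes over 210 s, if anything falls off the work surface, if the arm or the gripper's body presses on something with over 40 N, if the wrist force passes 120 N, or if a joint passes its speed limit or range.

## Robot

A 6-joint arm with a two-finger parallel gripper is mounted at the origin on the work surface. World frame = base frame: x ahead of the robot, y to its left, z up, the work surface at z = 0. Lengths are in m, angles in degrees, forces in N, time in s.
With the tool pointing down it reaches from about 0.25 to 0.725 m from the base axis. Payload 9.7 kg.
Tool frame: the origin (TCP) lies on the centre line of the jaws, within the pads' length; the fingertips stand tip_extent ahead of it and the grasp point (between the pads) lies 3 mm ahead of it (tip_extent is the distance from the TCP to the fingertips, in m); z points along the fingers, y is the line along which they close (so a half turn about z gives the same grasp; the last joint's range is limited). The gripper opens to 85 mm and grips with 20 to 120 N. Pads are 22 mm wide; open, the fingers measure 114 mm over their backs; the gripper's body (76 mm by 85 mm) begins 54 mm behind the grasp point. The pads swing forward as they close: fully open they stand 13 mm farther back than shut.
Start: joints at [65.317, 4.979, 10.078, 95.1, 0, 90], TCP at [0.23, 0.5, 0.253] pointing down, gripper open.
Joint ranges: [-179.16, 179.16], [-48.56, 103.87], [-65.8, 70.77], [-126.05, 130.52], [-82.76, 87.17], [-180, 180]. Speed limits (degrees/s): [127.2, 127.2, 147.25, 180, 180, 180].

## Interface

Orientations are given as [roll, pitch, yaw] about the fixed x, y, z axes, in that order (R = Rz(yaw) Ry(pitch) Rx(roll)).
In Python, from workcell import * gives the robot as it stands.
- The arm moves only by the tool servo_tool, never from a script. Its argument "rows" is a list of rows, each an object with "offset": the shift along the tool's x, y, z as a fraction of full scale, a list of three; "yaw": the turn about the tool's z as a fraction of full scale; "claw": the closure, from 0 (fully open) to 1 (shut). A call has 1 to 12 rows; each row is the pose to reach, as a shift and turn from the pose commanded when the call began, along the tool's axes at that moment, turning the shorter way round; what a row does not reach only later rows make up. Full scale, the value 1, is 0.1 m for a shift and pi rad for a turn. A row lasts 1/8 s, in which the tool goes at most 62.5 mm and 10.7 degrees, less where a joint would pass 70% of its speed; a pose out of reach is approached as far as the arm can. A call with a number of a shift or a turn outside -1 to 1 is refused whole. A call with a gripper value outside its range is refused whole. The fingers move at their own pace and stop on an object; "squeeze" is the grip in N (left out, the last holds). Time passes only in rows, so rows that repeat a pose let the fingers close. It gives the time, the measured TCP pose, the force, the opening and the grip force at its end, in the units of the state.
- get_obs(): the state, without advancing time (a new reading comes with each control period).
- camera(name): name is "scene" or "side" or "wrist"; returns (picture, depth): 384x512x3 uint8, red, green, blue; 384x512 float32, m along the optical axis (not along the pixel's ray), 0 where there is no reading.
- camera_info(name): a dict with "fx", "fy", "cx", "cy" (pixels), "cam_to_world" (4x4, takes a point from camera to world coordinates); the wrist camera has in their place "hand_eye" (4x4, takes a point from camera to tool coordinates, whose origin is the TCP and whose axes are the flange's). Camera axes: x right, y up, looking along -z (the intrinsics and any distortion apply to the point x, -y, -z); pixel columns grow to the right and rows downward; lengths in m; the calibration is good to about 2 mm. The wrist camera is an equidistant fisheye: a pixel r from the principal point sees the ray r / f radians off the axis. A picture is of the moment at which its call begins: read the wrist's pose just before it. camera_info takes no time and is no camera call.
- job_done(): hands the job in; it is judged then, once.
The state is a dict: "time": time; "q": joint angles; "qd": joint speeds; "joint_efforts": joint torques, N m; "ee_pos": TCP position; "tcp_rot": TCP orientation; "wrist_force": force on the tool from outside, world axes, zero at the start; "torque": the same for the moment, N m; "opening": finger opening in m; "grasp_force": force on a finger pad.
Only numpy, scipy, OpenCV 4.12 (cv2) and the standard library are available. Lean on these libraries where they do the work, as an engineer would, in place of code of your own. Each camera call takes 0.05 s, during which the arm holds its last target. There are 200 camera calls.

## Working session

There is one attempt and no reset: what is moved stays moved. The work goes in short steps, Python scripts to look and compute and a tool call to move; the robot and the scene stay as the last step left them, time stands still between calls to the robot, and variables do not carry over. Pictures are saved under pics/ and viewed, at most 14 in all, crops included, and the job is handed in when it is done.

Besides the shell and the picture viewer there is one more tool, called by a JSON object that holds its "api" and its "payload", one argument or row to a line. servo_tool: Moves the arm, as the interface text tells. Its arguments: {"type":"object","properties":{"rows":{"type":"array"},"squeeze":{"type":"number"}},"required":["rows"]}

```bash
ls; mkdir -p pics; python3 - <<'E'
from workcell import *
import cv2,numpy as np,json
o=get_obs();print(o)
for n in("scene","side"):
    p,d=camera(n);cv2.imwrite(f"pics/{n}0.png",p[:,:,::-1]);np.savez(f"pics/{n}0.npz",p=p,d=d)
    print(n,camera_info(n), (d>0).mean())
print(camera_info("wrist"))
E
```

```text
pics
{'time': 0.0, 'q': array([ 6.53171763e+01,  5.01352692e+00,  1.00334843e+01,  9.50988645e+01,
       -1.44463315e-03,  9.00006770e+01]), 'qd': array([-0.03965791, -0.00231173,  0.02118811, -0.04601943,  0.10466158,
       -0.00178125]), 'joint_efforts': array([-2.32268889e-03, -5.20385027e+01,  4.64805901e+01,  1.63882220e-02,
       -1.37322204e-04, -9.41883457e-06]), 'ee_pos': array([0.22960092, 0.49956677, 0.25255107]), 'tcp_rot': array([-1.79921093e+02,  1.44556417e-03,  1.55316501e+02]), 'wrist_force': array([ 0.62340762,  0.22906266, -0.33562249]), 'torque': array([-0.00274483,  0.03189176,  0.01301004]), 'grasp_force': 0.0, 'opening': 0.08534914543780908}
scene {'fx': 446.46591881330465, 'fy': 446.46591881330465, 'cx': 255.78323926587836, 'cy': 190.61048413113932, 'cam_to_world': array([[ 7.65154789e-01, -4.97484708e-01,  4.08713977e-01,
         9.95369812e-01],
       [ 6.43846051e-01,  5.90584138e-01, -4.86490121e-01,
        -4.98306746e-01],
       [ 6.41403668e-04,  6.35389126e-01,  7.72191846e-01,
         9.41820289e-01],
       [ 0.00000000e+00,  0.00000000e+00, 
[... 209 characters left out ...]
,  0.29714371, -0.43439943,  0.1094214 ],
       [-0.52630369,  0.48209696, -0.70041912, -0.72668698],
       [ 0.00129751,  0.82418938,  0.5663128 ,  0.75738565],
       [ 0.        ,  0.        ,  0.        ,  1.        ]])} 0.9960174560546875
{'fx': 297.3186396354542, 'fy': 297.3186396354542, 'cx': 256.2341901058845, 'cy': 193.2009921221342, 'hand_eye': array([[ 1.43767170e-03,  9.47198219e-01,  3.20645392e-01,
         8.23262627e-02],
       [ 9.99998749e-01, -1.15005674e-03, -1.08636587e-03,
         1.71904269e-03],
       [-6.60243421e-04,  3.20646552e-01, -9.47198687e-01,
        -1.21245003e-01],
       [ 0.00000000e+00,  0.00000000e+00,  0.00000000e+00,
         1.00000000e+00]])}
```

```bash
python3 - <<'E'
import workcell
print([ (n,getattr(workcell,n)) for n in dir(workcell) if not n.startswith('__')])
E
```

```text
[('PlanningError', <class 'workcell.PlanningError'>), ('camera', <function make.<locals>.drawn_camera at 0x7f11a5c04040>), ('camera_info', <function make.<locals>.<lambda> at 0x7f11a5c045e0>), ('get_obs', <function make.<locals>.<lambda> at 0x7f11a5c04540>), ('job_done', <function connect.<locals>.done at 0x7f11a5b77740>), ('tip_extent', 0.022)]
```

View pics/scene0.png

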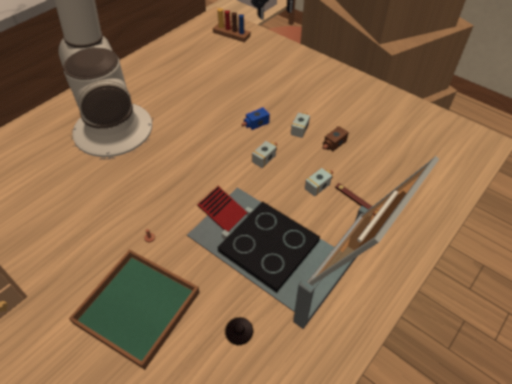

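View pics/side0.png

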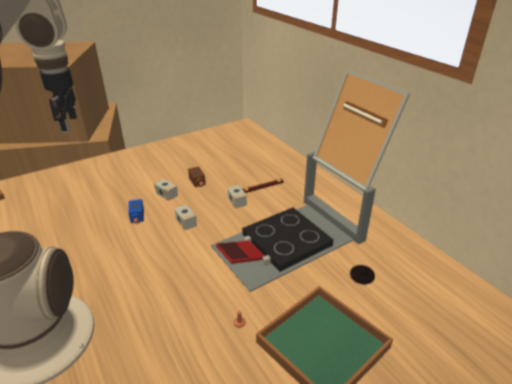

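```bash
cat > h.py <<'E'
from workcell import *
import numpy as np, cv2
from scipy.spatial.transform import Rotation as Ro
def ray(name,uv,o=None):
    c=camera_info(name);uv=np.atleast_2d(uv).astype(float)
    x=(uv[:,0]-c['cx'])/c['fx'];y=(uv[:,1]-c['cy'])/c['fy']
    if 'cam_to_world' in c: T=c['cam_to_world'];d=np.c_[x,-y,-np.ones(len(x))]
    else:
        T=tool(o)@c['hand_eye'];r=np.hypot(x,y);s=np.where(r>1e-9,np.sin(r)/np.maximum(r,1e-9),1)
        d=np.c_[x*s,-y*s,-np.cos(r)]
    return T[:3,3],d@T[:3,:3].T
def tool(o):
    T=np.eye(4);T[:3,:3]=Ro.from_euler('xyz',o['tcp_rot'],degrees=True).as_matrix();T[:3,3]=o['ee_pos'];return T
def onplane(name,uv,z,o=None):
    p,d=ray(name,uv,o);return p+d*((z-p[2])/d[:,2])[:,None]
def cloud(name,d,o=None):
    h,w=d.shape;v,u=np.mgrid[:h,:w];uv=np.c_[u.ravel(),v.ravel()]
    p,r=ray(name,uv,o)
    c=camera_info(name);T=c['cam_to_world'] if 'cam_to_world' in c else tool(o)@c['hand_eye']
    k=-(r@T[:3,2]) # component along -z of camera
    return (p+r*(d.ravel()/k)[:,None]).reshape(h,w,3)
def step(tgt,o,yaw=None):
    """offset in the tool axes, full scale units, and yaw fraction, from the pose o"""
    R=tool(o)[:3,:3];off=R.T@(np.array(tgt)-o['ee_pos'])/0.1
    return off.round(3)
E
python3 - <<'E'
from h import *
s=np.load('pics/scene0.npz');t=np.load('pics/side0.npz')
a=cv2.resize(s['p'][90:210,180:380],None,fx=4,fy=4,interpolation=cv2.INTER_CUBIC)
cv2.imwrite('pics/a.png',a[:,:,::-1])
for n,f in(('scene',s),('side',t)):
    P=cloud(n,f['d']);hsv=cv2.cvtColor(f['p'],cv2.COLOR_RGB2HSV)
    z=P[...,2]; roi=(P[...,0]>0.2)&(P[...,0]<0.8)&(abs(P[...,1])<0.75)
    m=(roi&(z>0.01)&(z<0.25)).astype(np.uint8)
    k,l,st,c=cv2.connectedComponentsWithStats(m)
    for i in range(1,k):
        if st[i,4]<15: continue
        q=P[l==i];print(n,c[i].round(),st[i,4],q.mean(0).round(3),q.min(0).round(3),q.max(0).round(3),f['p'][l==i].mean(0).round())
    g=(hsv[...,0]>60)&(hsv[...,0]<85)&(hsv[...,1]>100)&roi
    q=P[g];print('tray',np.median(q,0).round(3)); rect=cv2.minAreaRect((q[:,:2]*1000).astype(np.float32));print(rect)
    b=(f['p'].max(2)<50)&roi&(z>0.02);q=P[b];print('bed',np.median(q,0).round(3),cv2.minAreaRect((q[:,:2]*1000).astype(np.float32)))
E
```

```text
scene [256. 118.] 406 [0.329 0.295 0.032] [0.297 0.251 0.01 ] [0.355 0.341 0.044] [51. 60. 91.]
scene [300. 124.] 322 [0.448 0.358 0.034] [0.417 0.328 0.01 ] [0.472 0.417 0.045] [131. 125. 106.]
scene [334. 138.] 408 [0.562 0.374 0.033] [0.534 0.33  0.01 ] [0.582 0.42  0.045] [89. 58. 40.]
scene [264. 153.] 424 [0.443 0.196 0.033] [0.417 0.164 0.01 ] [0.459 0.255 0.045] [126. 118. 100.]
scene [318. 180.] 474 [0.62  0.209 0.034] [0.593 0.177 0.01 ] [0.64  0.273 0.045] [129. 125. 107.]
scene [259. 238.] 6343 [ 0.614 -0.033  0.032] [ 0.44  -0.118  0.01 ] [0.732 0.068 0.066] [50. 35. 32.]
scene [355. 201.] 191 [0.738 0.197 0.058] [0.655 0.067 0.01 ] [0.8   0.255 0.179] [107.  73.  58.]
scene [148. 233.] 37 [ 0.394 -0.196  0.025] [ 0.389 -0.2    0.01 ] [ 0.398 -0.19   0.038] [120.  74.  51.]
scene [134. 306.] 1962 [ 0.514 -0.34   0.025] [ 0.397 -0.453  0.01 ] [ 0.63  -0.221  0.035] [99. 66. 43.]
scene [  8. 292.] 720 [ 0.304 -0.503  0.06 ] [ 0.295 -0.545  0.01 ] [ 0.32  -0.48   0.141] [103.  75.  51.]
scene [319. 283.] 44 [ 0.797 -0.038  0.03 ] [ 0.794 -0.063  0.026] [ 0.8   -0.011  0.035
[... 735 characters left out ...]
] [0.295 0.251 0.01 ] [0.351 0.342 0.045] [ 66.  79. 117.]
side [185. 215.] 360 [0.432 0.19  0.034] [0.415 0.163 0.01 ] [0.456 0.244 0.044] [152. 141. 116.]
side [277. 240.] 4171 [ 0.6   -0.038  0.033] [ 0.437 -0.12   0.01 ] [0.753 0.069 0.066] [65. 49. 44.]
side [362. 273.] 355 [ 0.719 -0.235  0.016] [ 0.691 -0.263  0.01 ] [ 0.752 -0.203  0.027] [48. 35. 27.]
side [323. 334.] 2291 [ 0.519 -0.326  0.025] [ 0.395 -0.444  0.01 ] [ 0.628 -0.22   0.036] [117.  82.  51.]
side [239. 316.] 44 [ 0.389 -0.197  0.027] [ 0.385 -0.202  0.01 ] [ 0.398 -0.192  0.042] [145.  90.  60.]
tray [nan nan nan]
((0.0, 0.0), (0.0, 0.0), 0.0)
bed [ 0.587 -0.013  0.033] ((504.79986572265625, 166.66311645507812), (229.9987335205078, 925.1104125976562), 32.53361892700195)
  return _methods._mean(a, axis=axis, dtype=dtype,
  ret = um.true_divide(
```

View pics/a.png

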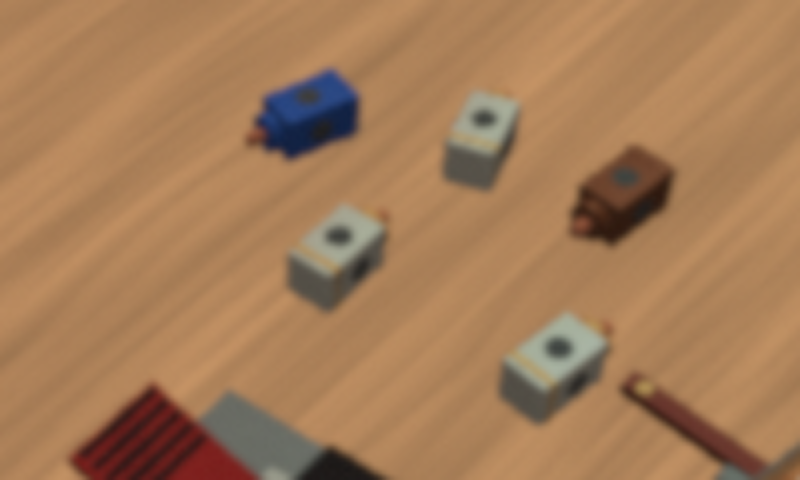

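```bash
cat >> h.py <<'E'
def rect(q): return cv2.minAreaRect((q[:,:2]*1000).astype(np.float32))
def tops(P,img,c,r=0.07,zl=0.036,zh=0.05):
    m=(np.hypot(P[...,0]-c[0],P[...,1]-c[1])<r)&(P[...,2]>zl)&(P[...,2]<zh)
    return m
E
python3 - <<'E'
from h import *
A={n:np.load(f'pics/{n}0.npz') for n in('scene','side')}
C={n:cloud(n,A[n]['d']) for n in A}
for c in [(.445,.365),(.44,.195),(.618,.21)]:
  for n in A:
    P=C[n];p=A[n]['p'];hsv=cv2.cvtColor(p,cv2.COLOR_RGB2HSV)
    m=tops(P,p,c)&(hsv[...,1]<70);q=P[m]   # nickel top
    dk=tops(P,p,c)&(p.max(2)<90); 
    cop=tops(P,p,c,zl=.012)&(hsv[...,1]>110)
    print(n,len(q),np.median(q[:,2]).round(4),rect(q),'dot',P[dk].mean(0).round(3),dk.sum(),'copper/brass',P[cop].mean(0).round(3),cop.sum())
for n in A:
    P=C[n];p=A[n]['p'];z=P[...,2];hsv=cv2.cvtColor(p,cv2.COLOR_RGB2HSV)
    R=(abs(P[...,0]-.62)<.16)&(abs(P[...,1]+.03)<.16)
    m=R&(p.max(2)<60)&(z>.024)&(z<.036);print('bed',rect(P[m]),np.median(z[m]))
    m=R&(p[...,0]>90)&(p[...,1]<50)&(z>.02)&(z<.08);print('pedal',P[m].mean(0),P[m].min(0),P[m].max(0),rect(P[m]))
    R=(abs(P[...,0]-.515)<.16)&(abs(P[...,1]+.333)<.16)
    m=R&(p[...,1]>p[...,0]*1.15)&(z<.02);print('floor',rect(P[m]),np.median(z[m]))
    m=R&(z>.024)&(z<.04);print('rim',rect(P[m]),np.median(z[m]))
E
```

```text
scene 173 0.0404 ((445.22113037109375, 363.474609375), (37.969947814941406, 70.03624725341797), 18.168378829956055) dot [0.446 0.364 0.04 ] 7 copper/brass [0.43  0.408 0.035] 4
side 111 0.0412 ((441.0294494628906, 360.65374755859375), (36.71689224243164, 64.7629165649414), 19.200212478637695) dot [nan nan nan] 0 copper/brass [0.428 0.395 0.034] 14
scene 199 0.0399 ((438.95794677734375, 198.08096313476562), (38.71018981933594, 66.25909423828125), 0.7113423347473145) dot [0.441 0.196 0.04 ] 10 copper/brass [0.435 0.239 0.03 ] 15
side 148 0.0415 ((434.20758056640625, 194.37342834472656), (36.64072036743164, 60.754878997802734), 1.387679100036621) dot [0.435 0.201 0.042] 3 copper/brass [0.438 0.23  0.038] 7
scene 261 0.0404 ((617.6140747070312, 213.33407592773438), (70.23291015625, 39.33819580078125), 83.63388061523438) dot [0.618 0.214 0.04 ] 12 copper/brass [0.641 0.255 0.023] 27
side 120 0.0414 ((612.5260620117188, 208.83999633789062), (60.40749740600586, 40.32389450073242), 80.41788482666016) dot [nan nan nan] 0 copper/brass [0.64  0.246 0.027] 16
bed ((639.5023193359375, -27.6593475
[... 539 characters left out ...]
5253906) 0.029438764260737105
bed ((635.1287841796875, -28.62933349609375), (178.8638458251953, 177.24642944335938), 2.380680799484253) 0.03187907564126469
pedal [ 0.50831632 -0.04121837  0.03774471] [ 0.46077735 -0.07171582  0.02590757] [0.53827588 0.00293199 0.05687472] ((498.6537780761719, -34.273826599121094), (77.8498306274414, 73.84996032714844), 1.7429065704345703)
floor ((516.72412109375, -333.4968566894531), (174.1661376953125, 178.71751403808594), 10.62990665435791) 0.00850249960143279
rim ((506.1771240234375, -305.9112548828125), (204.21080017089844, 264.92498779296875), 9.862255096435547) 0.031039240613333796<stdin>:10: RuntimeWarning: Mean of empty slice.
  ret = um.true_divide(
```

{"api": "servo_tool", "payload": {
  "rows": [
    {"offset": [-1, -0.57, 0], "yaw": 0.356, "claw": 0},
    {"offset": [-1, -0.57, 0], "yaw": 0.356, "claw": 0},
    {"offset": [-1, -0.57, 0], "yaw": 0.356, "claw": 0},
    {"offset": [-1, -0.57, 0], "yaw": 0.356, "claw": 0},
    {"offset": [-1, -0.57, 0], "yaw": 0.356, "claw": 0},
    {"offset": [-1, -0.57, 0], "yaw": 0.356, "claw": 0},
    {"offset": [-1, -0.57, 0], "yaw": 0.356, "claw": 0},
    {"offset": [-1, -0.57, 0], "yaw": 0.356, "claw": 0}
  ]
}}

```text
time: 1.1
ee_pos: [0.2967, 0.4062, 0.2531]
tcp_rot: [-180.0, 0.0, 91.5]
wrist_force: [-0.2, 0.5, 0.0]
opening: 0.0853
grasp_force: 0.0
```

{"api": "servo_tool", "payload": {
  "rows": [
    {"offset": [-1, 0.7, 0.2], "yaw": 0, "claw": 0},
    {"offset": [-1, 0.7, 0.2], "yaw": 0, "claw": 0},
    {"offset": [-1, 0.7, 0.2], "yaw": 0, "claw": 0},
    {"offset": [-1, 0.7, 0.2], "yaw": 0, "claw": 0}
  ]
}}

```text
time: 1.6
ee_pos: [0.3689, 0.3078, 0.2334]
tcp_rot: [-180.0, -0.0, 91.3]
wrist_force: [-0.2, -0.6, -1.0]
opening: 0.0854
grasp_force: 0.0
```

{"api": "servo_tool", "payload": {
  "rows": [
    {"offset": [-0.9, 0.7, 0.2], "yaw": 0, "claw": 0},
    {"offset": [-0.9, 0.7, 0.2], "yaw": 0, "claw": 0},
    {"offset": [-0.9, 0.7, 0.2], "yaw": 0, "claw": 0},
    {"offset": [-0.9, 0.7, 0.2], "yaw": 0, "claw": 0},
    {"offset": [-0.9, 0.7, 0.2], "yaw": 0, "claw": 0},
    {"offset": [-0.9, 0.7, 0.2], "yaw": 0, "claw": 0}
  ]
}}

```text
time: 2.35
ee_pos: [0.4403, 0.2203, 0.2136]
tcp_rot: [180.0, -0.0, 91.4]
wrist_force: [-0.4, 0.0, -0.2]
opening: 0.0854
grasp_force: 0.0
```

```bash
cat >> h.py <<'E'
def look(fn):
    o=get_obs();p,d=camera('wrist');P=cloud('wrist',d,o);cv2.imwrite(f'pics/{fn}.png',p[:,:,::-1]);np.savez(f'pics/{fn}.npz',p=p,d=d,P=P);return o,p,d,P
def plan(pose,wps):
    """pose (x,y,z,yaw) commanded; wps list of same; prints the calls in tool units"""
    pose=np.array(pose,float)
    for w in wps:
        w=np.array(w,float);first=True
        while True:
            t=np.radians(pose[3]);R=np.c_[[np.cos(t),np.sin(t),0],[np.sin(t),-np.cos(t),0],[0,0,-1]]
            off=R.T@(w[:3]-pose[:3])/.1;n=max(1,int(np.ceil(abs(off).max()-1e-3)));dy=(w[3]-pose[3]+180)%360-180
            s=off/n;print(s.round(3),'yaw',round(-dy/180,3),'rows',int(np.ceil(max(np.linalg.norm(s)*.1/.0625,abs(dy)/10.7)))+2)
            pose[:3]+=R@s*.1;pose[3]=w[3]
            if n==1:break
        print('-- at',w)
def nick(P,p,zl=.034,zh=.05):
    hsv=cv2.cvtColor(p,cv2.COLOR_RGB2HSV);z=P[...,2]
    m=((z>zl)&(z<zh)&(hsv[...,1]<75)&(np.hypot(P[...,0],P[...,1])<.8)).astype(np.uint8)
    k,l,st,c=cv2.connectedComponentsWithStats(m)
    for i in range(1,k):
        if st[i,4]>60:
            q=P[l==i];print(c[i].round(),st[i,4],'z',np.median(q[:,2]).round(4),np.round(rect(q)[0],1),np.round(rect(q)[1],1),round(rect(q)[2],1),p[l==i].mean(0).round())
E
python3 - <<'E'
from h import *
o,p,d,P=look('w1');print(o['ee_pos'],o['tcp_rot'],o['q'],(d>0).mean());nick(P,p)
E
```

```text
[0.44032034 0.22028087 0.21359035] [ 1.79977570e+02 -1.57139873e-02  9.13568750e+01] [ 2.65751255e+01 -3.57999614e+00 -2.97123001e+00  9.05817784e+01
  4.65948245e-03  1.15218255e+02] 0.99578857421875
[260.  28.] 2030 z 0.0407 [441.4 374.9] [40.2 54.2] 17.2 [157. 167. 153.]
[376.  27.] 235 z 0.0411 [559.6 386.3] [19.3 18.3] 49.5 [80. 75. 67.]
[270.  61.] 312 z 0.0403 [452.4 340.4] [39.3  7.8] 17.6 [148. 149. 134.]
[144.  97.] 243 z 0.0411 [325.1 305. ] [17.7 18.1] 88.2 [67. 69. 67.]
[409. 181.] 1387 z 0.0406 [617.5 222.3] [53.6 41. ] 82.7 [157. 153. 137.]
[253. 189.] 1835 z 0.0406 [437.8 208.6] [39.2 53.2] 2.0 [160. 157. 140.]
[401. 211.] 140 z 0.0403 [612.  187.2] [ 6.5 38.9] 82.5 [162. 156. 138.]
[253. 221.] 171 z 0.0405 [438.7 173. ] [38.1  6.3] 2.1 [166. 159. 139.]
[ 22. 290.] 552 z 0.0412 [57.  16.6] [ 40.  132.3] 14.4 [120. 112.  98.]
[485. 267.] 68 z 0.0422 [791.1  96. ] [ 4.2 16.1] 0.5 [63. 64. 61.]
```

View pics/w1.png

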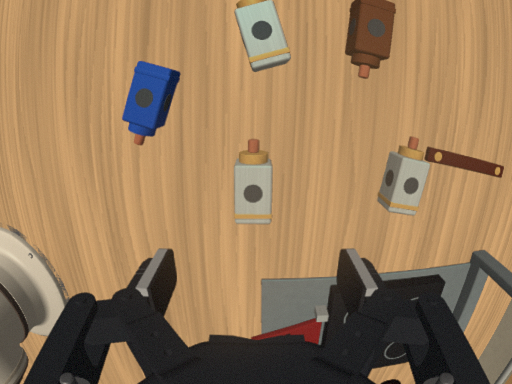

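{"api": "servo_tool", "payload": {
  "rows": [
    {"offset": [-0.038, -0.032, 0.9], "yaw": 0, "claw": 0},
    {"offset": [-0.038, -0.032, 0.9], "yaw": 0, "claw": 0},
    {"offset": [-0.038, -0.032, 0.9], "yaw": 0, "claw": 0},
    {"offset": [-0.038, -0.032, 0.9], "yaw": 0, "claw": 0}
  ],
  "squeeze": 20
}}

```text
time: 2.9
ee_pos: [0.4382, 0.2159, 0.1249]
tcp_rot: [179.9, -0.0, 91.3]
wrist_force: [0.1, -0.2, 0.0]
opening: 0.0852
grasp_force: 0.0
```

{"api": "servo_tool", "payload": {
  "rows": [
    {"offset": [0, 0, 0.5], "yaw": 0, "claw": 0},
    {"offset": [0, 0, 0.97], "yaw": 0, "claw": 0},
    {"offset": [0, 0, 0.97], "yaw": 0, "claw": 0},
    {"offset": [0, 0, 0.97], "yaw": 0, "claw": 0},
    {"offset": [0, 0, 0.97], "yaw": 0, "claw": 1},
    {"offset": [0, 0, 0.97], "yaw": 0, "claw": 1},
    {"offset": [0, 0, 0.97], "yaw": 0, "claw": 1},
    {"offset": [0, 0, 0.97], "yaw": 0, "claw": 1},
    {"offset": [0, 0, 0.97], "yaw": 0, "claw": 1},
    {"offset": [0, 0, 0.97], "yaw": 0, "claw": 1}
  ]
}}

```text
time: 4.15
ee_pos: [0.4382, 0.2157, 0.0274]
tcp_rot: [179.9, -0.0, 91.2]
wrist_force: [-1.3, -0.7, 8.2]
opening: 0.0401
grasp_force: 20.4
```

{"api": "servo_tool", "payload": {
  "rows": [
    {"offset": [0, 0, -0.4], "yaw": 0, "claw": 1},
    {"offset": [0, 0, -0.8], "yaw": 0, "claw": 1},
    {"offset": [0, 0, -0.8], "yaw": 0, "claw": 1},
    {"offset": [0, 0, -0.8], "yaw": 0, "claw": 1},
    {"offset": [0, 0, -0.8], "yaw": 0, "claw": 1},
    {"offset": [0, 0, -0.8], "yaw": 0, "claw": 1}
  ]
}}

```text
time: 4.9
ee_pos: [0.4372, 0.2152, 0.1052]
tcp_rot: [-179.9, 0.0, 91.2]
wrist_force: [0.5, -0.5, -2.2]
opening: 0.0394
grasp_force: 22.4
```

```bash
python3 - <<'E'
from h import *
o,p,d,P=look('w2');print(o['ee_pos'],o['wrist_force'],o['torque'],o['opening'],o['grasp_force'])
q,e=camera('side');cv2.imwrite('pics/c.png',np.hstack([p,q])[:,:,::-1][:,:, :])
u=cv2.resize(q[130:260,110:260],(443,384),interpolation=cv2.INTER_CUBIC);s=cv2.resize(p[:300],(357,300))
im=np.zeros((384,800,3),np.uint8);im[:,:443]=u;im[:300,443:]=s;cv2.imwrite('pics/c.png',im[:,:,::-1])
E
```

```text
[0.43719094 0.21515898 0.10522355] [ 0.52861301 -0.52504927 -2.15459443] [0.04972018 0.01238973 0.01540784] 0.03941413105575205 22.438301146030426
```

View pics/c.png

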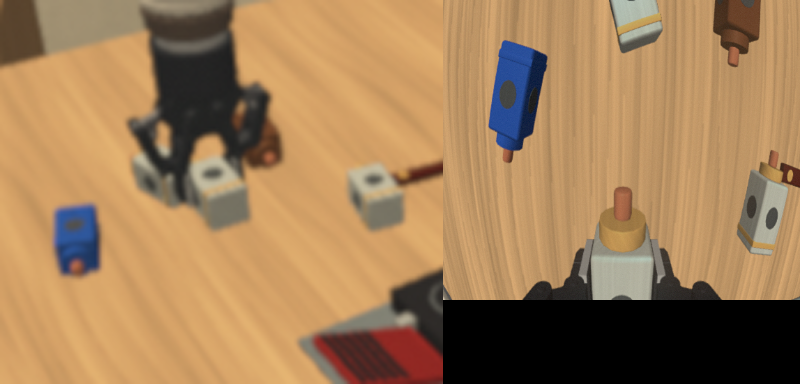

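```bash
cat >> h.py <<'E'
def tilt():
    """tilt of the gripped post from points near the grasp: top-ish nickel face normal + pin position"""
    o=get_obs();p,d=camera('wrist');P=cloud('wrist',d,o);T=np.linalg.inv(tool(o))
    Q=P@T[:3,:3].T+T[:3,3];hsv=cv2.cvtColor(p,cv2.COLOR_RGB2HSV)
    near=(abs(Q[...,1])<.017)&(abs(Q[...,0])<.07)&(Q[...,2]>-.06)&(Q[...,2]<.07)&(d>0)
    m=near&(hsv[...,1]<75)&(p.max(2)>100)
    cop=near&(hsv[...,1]>110)&(p[...,0]>70)
    q=Q[m];out=[m.sum()]
    if m.sum()>50:
        c=q.mean(0);n=np.linalg.svd(q-c)[2][2];out+= [c.round(3),n.round(2)]
    if cop.sum(): k=Q[cop];out+=['copper',cop.sum(),k.mean(0).round(3),k[k[:,0].argmax()].round(3)]
    print(o['time'],*out,o['opening'],o['grasp_force'])
    return Q
E
python3 -c "
from h import *
tilt()"
```

```text
5.0 5658 [ 0.002 -0.    -0.012] [ 0.07 -0.05 -1.  ] copper 3092 [ 0.029  0.001 -0.001] [ 0.043 -0.001  0.008] 0.03968942803168844 22.43803381919861
```

{"api": "servo_tool", "payload": {
  "rows": [
    {"offset": [0, 0, 0], "yaw": 0, "claw": 1},
    {"offset": [0, 0, 0], "yaw": 0, "claw": 1},
    {"offset": [0, 0, 0], "yaw": 0, "claw": 1},
    {"offset": [0, 0, 0], "yaw": 0, "claw": 1},
    {"offset": [0, 0, 0], "yaw": 0, "claw": 1},
    {"offset": [0, 0, 0], "yaw": 0, "claw": 1},
    {"offset": [0, 0, 0], "yaw": 0, "claw": 1},
    {"offset": [0, 0, 0], "yaw": 0, "claw": 1}
  ]
}}

```text
time: 6.05
ee_pos: [0.4377, 0.2154, 0.1063]
tcp_rot: [-180.0, 0.0, 91.2]
wrist_force: [-0.7, -0.3, -1.6]
opening: 0.04
grasp_force: 22.4
```

```bash
python3 -c "
from h import *
tilt()"
```

```text
6.05 5654 [ 0.002 -0.    -0.012] [ 0.07 -0.05 -1.  ] copper 3081 [ 0.029  0.001 -0.001] [0.043 0.001 0.006] 0.039955561011229636 22.43825912475586
```

{"api": "servo_tool", "payload": {
  "rows": [
    {"offset": [0, 0, 0.35], "yaw": 0, "claw": 1},
    {"offset": [0, 0, 0.35], "yaw": 0, "claw": 1},
    {"offset": [0, 0, 0.35], "yaw": 0, "claw": 0.6},
    {"offset": [0, 0, 0.35], "yaw": 0, "claw": 0.6}
  ]
}}

```text
time: 6.6
ee_pos: [0.4383, 0.2157, 0.0726]
tcp_rot: [179.9, -0.0, 91.2]
wrist_force: [-0.5, 0.5, -2.2]
opening: 0.04
grasp_force: 22.5
```

{"api": "servo_tool", "payload": {
  "rows": [
    {"offset": [0, 0, 0], "yaw": 0, "claw": 0.56},
    {"offset": [0, 0, 0], "yaw": 0, "claw": 0.56}
  ]
}}

```text
time: 6.85
ee_pos: [0.4379, 0.2155, 0.0717]
tcp_rot: [180.0, -0.0, 91.2]
wrist_force: [-1.0, -0.5, -2.5]
opening: 0.0399
grasp_force: 22.5
```

{"api": "servo_tool", "payload": {
  "rows": [
    {"offset": [0, 0, 0], "yaw": 0, "claw": 0.545},
    {"offset": [0, 0, 0], "yaw": 0, "claw": 0.545}
  ]
}}

```text
time: 7.1
ee_pos: [0.4377, 0.2154, 0.0713]
tcp_rot: [-180.0, 0.0, 91.2]
wrist_force: [-0.1, 0.6, -1.5]
opening: 0.0395
grasp_force: 22.5
```

{"api": "servo_tool", "payload": {
  "rows": [
    {"offset": [0, 0, 0], "yaw": 0, "claw": 0.535},
    {"offset": [0, 0, 0], "yaw": 0, "claw": 0.535}
  ]
}}

```text
time: 7.35
ee_pos: [0.4376, 0.2154, 0.0713]
tcp_rot: [-180.0, 0.0, 91.2]
wrist_force: [0.7, -0.3, -1.6]
opening: 0.0399
grasp_force: 22.5
```

```bash
python3 -c "
from h import *
tilt()"
```

```text
7.35 5647 [ 0.002 -0.    -0.012] [ 0.07 -0.05 -1.  ] copper 3755 [0.032 0.001 0.012] [0.07  0.014 0.07 ] 0.039893338686771224 22.508608102798462
```

{"api": "servo_tool", "payload": {
  "rows": [
    {"offset": [0, 0, 0.1], "yaw": 0, "claw": 0.53},
    {"offset": [0, 0, 0.1], "yaw": 0, "claw": 0.53}
  ]
}}

```text
time: 7.65
ee_pos: [0.4374, 0.2152, 0.0604]
tcp_rot: [-180.0, 0.0, 91.2]
wrist_force: [0.3, -0.2, -0.5]
opening: 0.0404
grasp_force: 0.6
```

{"api": "servo_tool", "payload": {
  "rows": [
    {"offset": [0, 0, 0], "yaw": 0, "claw": 0.525}
  ]
}}

```text
time: 7.78
ee_pos: [0.4376, 0.2154, 0.0613]
tcp_rot: [-180.0, 0.0, 91.2]
wrist_force: [-0.7, 0.1, -0.2]
opening: 0.0406
grasp_force: 0.0
```

{"api": "servo_tool", "payload": {
  "rows": [
    {"offset": [0, 0, 0], "yaw": 0, "claw": 0.52}
  ]
}}

```text
time: 7.9
ee_pos: [0.4378, 0.2154, 0.0615]
tcp_rot: [180.0, -0.0, 91.2]
wrist_force: [-0.7, 0.0, -0.3]
opening: 0.0412
grasp_force: 0.0
```

{"api": "servo_tool", "payload": {
  "rows": [
    {"offset": [0, 0, 0], "yaw": 0, "claw": 0.515}
  ]
}}

```text
time: 8.02
ee_pos: [0.4378, 0.2154, 0.0615]
tcp_rot: [180.0, -0.0, 91.2]
wrist_force: [0.2, -0.8, -0.8]
opening: 0.0411
grasp_force: 0.0
```

{"api": "servo_tool", "payload": {
  "rows": [
    {"offset": [0, 0, 0], "yaw": 0, "claw": 0.51}
  ]
}}

```text
time: 8.15
ee_pos: [0.4377, 0.2154, 0.0614]
tcp_rot: [180.0, -0.0, 91.2]
wrist_force: [-0.4, -0.8, -0.2]
opening: 0.0425
grasp_force: 0.0
```

```bash
python3 -c "
from h import *
tilt()"
```

```text
8.15 5546 [ 0.016 -0.     0.021] [ 0.  0. -1.] copper 4388 [0.03  0.    0.044] [ 0.07  -0.006  0.062] 0.04245107042004765 0.0
```

```bash
python3 -c "
from h import *
Q=tilt()
m=(abs(Q[...,2]-.021)<.004)&(abs(Q[...,1])<.012);x=Q[m][:,0];print(np.percentile(x,[1,50,99]))
x=Q[(abs(Q[...,1])<.004)&(abs(Q[...,2]-.036)<.006)][:,0];print(np.percentile(x,[1,50,99]))
"
```

```text
8.2 5557 [ 0.016 -0.     0.021] [ 0.01  0.   -1.  ] copper 4389 [0.03  0.    0.044] [ 0.07  -0.016  0.06 ] 0.04195031908759075 0.0
[-0.02196967  0.02115347  0.13122731]
[0.05119271 0.05938879 0.12429698]
```

{"api": "servo_tool", "payload": {
  "rows": [
    {"offset": [0, 0, 0], "yaw": 0, "claw": 0.3},
    {"offset": [0.23, 0, 0], "yaw": 0, "claw": 0.3},
    {"offset": [0.23, 0, 0.35], "yaw": 0, "claw": 0.3},
    {"offset": [0.23, 0, 0.35], "yaw": 0, "claw": 0.3},
    {"offset": [0.23, 0, 0.35], "yaw": 0, "claw": 0.3},
    {"offset": [0.23, 0, 0.35], "yaw": 0, "claw": 0.6},
    {"offset": [0.23, 0, 0.35], "yaw": 0, "claw": 0.6},
    {"offset": [0.23, 0, 0.35], "yaw": 0, "claw": 0.6},
    {"offset": [0.23, 0, 0.35], "yaw": 0, "claw": 0.6}
  ]
}}

```text
time: 9.38
ee_pos: [0.4378, 0.2386, 0.0276]
tcp_rot: [179.9, -0.0, 91.2]
wrist_force: [-1.6, -1.1, 6.4]
opening: 0.0397
grasp_force: 21.3
```

{"api": "servo_tool", "payload": {
  "rows": [
    {"offset": [0, 0, -0.5], "yaw": 0, "claw": 0.6},
    {"offset": [0, 0, -0.5], "yaw": 0, "claw": 0.6},
    {"offset": [0, 0, -0.5], "yaw": 0, "claw": 0.54},
    {"offset": [0, 0, -0.5], "yaw": 0, "claw": 0.54}
  ]
}}

```text
time: 9.88
ee_pos: [0.4366, 0.238, 0.075]
tcp_rot: [-179.9, 0.1, 91.2]
wrist_force: [0.9, 0.2, -3.1]
opening: 0.0396
grasp_force: 21.8
```

{"api": "servo_tool", "payload": {
  "rows": [
    {"offset": [0, 0, 0], "yaw": 0, "claw": 0.534},
    {"offset": [0, 0, 0], "yaw": 0, "claw": 0.534}
  ]
}}

```text
time: 10.12
ee_pos: [0.437, 0.2383, 0.0758]
tcp_rot: [-180.0, 0.0, 91.2]
wrist_force: [-0.0, -0.3, -2.1]
opening: 0.0399
grasp_force: 14.2
```

{"api": "servo_tool", "payload": {
  "rows": [
    {"offset": [0, 0, 0], "yaw": 0, "claw": 0.533},
    {"offset": [0, 0, 0], "yaw": 0, "claw": 0.533}
  ]
}}

```text
time: 10.38
ee_pos: [0.4372, 0.2384, 0.0762]
tcp_rot: [-180.0, 0.0, 91.2]
wrist_force: [0.1, -0.7, -2.6]
opening: 0.0401
grasp_force: 9.7
```

```bash
python3 -c "
from h import *
tilt()"
```

```text
10.375 5529 [ 0.001 -0.    -0.012] [ 0.07 -0.04 -1.  ] copper 3067 [ 0.028  0.001 -0.001] [0.042 0.003 0.007] 0.04012058831693456 9.734215289354324
```

{"api": "servo_tool", "payload": {
  "rows": [
    {"offset": [0, 0, 0.49], "yaw": 0, "claw": 0.533},
    {"offset": [0, 0, 0.49], "yaw": 0, "claw": 0.533},
    {"offset": [0, 0, 0.49], "yaw": 0, "claw": 0.4},
    {"offset": [0.1, 0, 0.49], "yaw": 0, "claw": 0.4},
    {"offset": [0.1, 0, 0.49], "yaw": 0, "claw": 0.4},
    {"offset": [0.1, 0, 0.49], "yaw": 0, "claw": 0.54},
    {"offset": [0.1, 0, 0.49], "yaw": 0, "claw": 0.54},
    {"offset": [0.1, 0, 0.49], "yaw": 0, "claw": 0.54},
    {"offset": [0.1, 0, -0.01], "yaw": 0, "claw": 0.54},
    {"offset": [0.1, 0, -0.01], "yaw": 0, "claw": 0.54},
    {"offset": [0.1, 0, -0.01], "yaw": 0, "claw": 0.533},
    {"offset": [0.1, 0, -0.01], "yaw": 0, "claw": 0.533}
  ]
}}

```text
time: 11.92
ee_pos: [0.4363, 0.2479, 0.0758]
tcp_rot: [-179.9, 0.1, 91.2]
wrist_force: [-0.9, -0.8, -2.6]
opening: 0.0399
grasp_force: 10.2
```

```bash
python3 -c "
from h import *
tilt()"
```

```text
11.925 4162 [-0.004 -0.    -0.011] [ 0.11 -0.05 -0.99] copper 2993 [ 0.019  0.001 -0.   ] [0.033 0.002 0.007] 0.0399130223373379 10.170913338661194
```

{"api": "servo_tool", "payload": {
  "rows": [
    {"offset": [0, 0, 0], "yaw": 0, "claw": 0.5325},
    {"offset": [0, 0, 0], "yaw": 0, "claw": 0.5325}
  ]
}}

```text
time: 12.22
ee_pos: [0.4368, 0.2483, 0.0769]
tcp_rot: [-180.0, 0.0, 91.2]
wrist_force: [0.1, -0.3, -1.9]
opening: 0.0401
grasp_force: 8.2
```

```bash
python3 -c "
from h import *
tilt()"
```

```text
12.225 4178 [-0.004 -0.    -0.011] [ 0.11 -0.06 -0.99] copper 2996 [ 0.019  0.001 -0.   ] [0.033 0.001 0.004] 0.0400826578226069 8.233362436294556
```

{"api": "servo_tool", "payload": {
  "rows": [
    {"offset": [0, 0, 0], "yaw": 0, "claw": 0.532},
    {"offset": [0, 0, 0], "yaw": 0, "claw": 0.532}
  ]
}}

```text
time: 12.52
ee_pos: [0.4371, 0.2484, 0.0775]
tcp_rot: [180.0, -0.0, 91.2]
wrist_force: [0.1, -0.0, -0.5]
opening: 0.0397
grasp_force: 0.8
```

```bash
python3 -c "
from h import *
tilt()"
```

```text
12.525 1677 [ 0.002 -0.002  0.01 ] [ 0.57 -0.   -0.82] copper 3059 [0.01  0.001 0.001] [0.022 0.002 0.012] 0.03974326275240579 0.806799866259098
```

{"api": "servo_tool", "payload": {
  "rows": [
    {"offset": [0, 0, 0], "yaw": 0, "claw": 0.54},
    {"offset": [0, 0, 0], "yaw": 0, "claw": 0.54},
    {"offset": [0, 0, -0.3], "yaw": 0, "claw": 0.54},
    {"offset": [0, 0, -0.3], "yaw": 0, "claw": 0.54}
  ]
}}

```text
time: 13.08
ee_pos: [0.4379, 0.2489, 0.1089]
tcp_rot: [179.8, -0.1, 91.2]
wrist_force: [0.8, -0.2, -2.5]
opening: 0.0397
grasp_force: 15.0
```

```bash
python3 -c "
from h import *
tilt()
p,d=camera('wrist');q,e=camera('side')
u=cv2.resize(q[130:230,140:240],(380,380),interpolation=cv2.INTER_CUBIC);s=cv2.resize(p[120:384,120:400],(403,380))
cv2.imwrite('pics/c2.png',np.hstack([u,s])[:,:,::-1])"
```

```text
13.075 1686 [ 0.001 -0.002  0.01 ] [ 0.56 -0.   -0.83] copper 3067 [0.01  0.001 0.001] [ 0.021 -0.     0.012] 0.0397379032207752 15.030297338962555
```

View pics/c2.png

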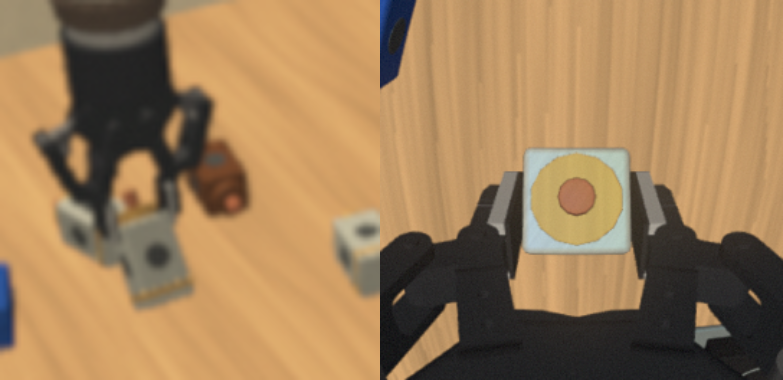

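```bash
python3 -c "
from h import *
plan([.4379,.2489,.1089,91.2],[(.4379,.2489,.165,91.2),(.639,-.050,.165,92),(.639,-.050,.10,92)])"
```

```text
[ 0.     0.    -0.561] yaw -0.0 rows 3
-- at [ 0.4379  0.2489  0.165  91.2   ]
[-0.758  0.487  0.   ] yaw -0.004 rows 4
[-0.764  0.476  0.   ] yaw -0.0 rows 4
[-0.764  0.476  0.   ] yaw -0.0 rows 4
[-0.764  0.476  0.   ] yaw -0.0 rows 4
-- at [ 6.39e-01 -5.00e-02  1.65e-01  9.20e+01]
[0.   0.   0.65] yaw -0.0 rows 4
-- at [ 6.39e-01 -5.00e-02  1.00e-01  9.20e+01]
```

{"api": "servo_tool", "payload": {
  "rows": [
    {"offset": [0, 0, -0.56], "yaw": 0, "claw": 0.6},
    {"offset": [0, 0, -0.56], "yaw": 0, "claw": 0.6},
    {"offset": [-0.38, 0.24, -0.56], "yaw": 0, "claw": 0.6},
    {"offset": [-0.76, 0.487, -0.56], "yaw": -0.004, "claw": 0.6},
    {"offset": [-0.76, 0.487, -0.56], "yaw": -0.004, "claw": 0.6}
  ],
  "squeeze": 30
}}

```text
time: 13.85
ee_pos: [0.488, 0.1713, 0.1614]
tcp_rot: [-179.9, 0.1, 91.8]
wrist_force: [-0.4, -0.5, -2.5]
opening: 0.0391
grasp_force: 32.8
```

{"api": "servo_tool", "payload": {
  "rows": [
    {"offset": [-0.4, 0.25, 0], "yaw": 0, "claw": 0.6},
    {"offset": [-0.764, 0.476, 0], "yaw": 0, "claw": 0.6},
    {"offset": [-0.764, 0.476, 0], "yaw": 0, "claw": 0.6}
  ]
}}

```text
time: 14.22
ee_pos: [0.5379, 0.0972, 0.1615]
tcp_rot: [-179.9, 0.0, 91.8]
wrist_force: [0.0, 0.2, -2.4]
opening: 0.0388
grasp_force: 32.8
```

{"api": "servo_tool", "payload": {
  "rows": [
    {"offset": [-0.4, 0.25, 0], "yaw": 0, "claw": 0.6},
    {"offset": [-0.764, 0.476, 0], "yaw": 0, "claw": 0.6},
    {"offset": [-0.764, 0.476, 0], "yaw": 0, "claw": 0.6}
  ]
}}

```text
time: 14.6
ee_pos: [0.588, 0.023, 0.1617]
tcp_rot: [-179.9, 0.0, 91.8]
wrist_force: [0.2, -0.2, -2.2]
opening: 0.0393
grasp_force: 32.8
```

{"api": "servo_tool", "payload": {
  "rows": [
    {"offset": [-0.4, 0.25, 0], "yaw": 0, "claw": 0.6},
    {"offset": [-0.764, 0.476, 0], "yaw": 0, "claw": 0.6},
    {"offset": [-0.764, 0.476, 0], "yaw": 0, "claw": 0.6},
    {"offset": [-0.764, 0.476, 0.4], "yaw": 0, "claw": 0.6},
    {"offset": [-0.764, 0.476, 0.65], "yaw": 0, "claw": 0.6},
    {"offset": [-0.764, 0.476, 0.65], "yaw": 0, "claw": 0.6},
    {"offset": [-0.764, 0.476, 0.65], "yaw": 0, "claw": 0.6}
  ]
}}

```text
time: 15.48
ee_pos: [0.6378, -0.048, 0.0996]
tcp_rot: [179.9, -0.1, 92.1]
wrist_force: [-0.4, 3.6, 6.7]
opening: 0.0389
grasp_force: 47.0
```

```bash
python3 -c "
from h import *
tilt();o=get_obs();print(o['ee_pos'],o['tcp_rot'],o['wrist_force'])
p,d=camera('side');P=cloud('side',d);cv2.imwrite('pics/s3.png',cv2.resize(p[120:290,200:400],None,fx=3,fy=3)[:,:,::-1])
z=P[...,2];h=cv2.cvtColor(p,cv2.COLOR_RGB2HSV)
m=(abs(P[...,0]-.639)<.012)&(abs(P[...,1]+.06)<.06)&(z>.035)&(z<.12)&(h[...,1]<75)&(p.max(2)>90);q=P[m];print(q[q[:,2]<q[:,2].min()+.003].mean(0),m.sum())
"
```

```text
15.475 1939 [ 0.005 -0.002  0.006] [-0.77 -0.09  0.63] copper 1322 [ 0.018  0.004 -0.006] [ 0.025  0.001 -0.011] 0.03893483021842364 46.96327865123749
[ 0.63782727 -0.04804251  0.09966156] [ 1.79877360e+02 -8.20872638e-02  9.20765073e+01] [-0.24782893  3.15076331  7.00539509]
[ 0.64001408 -0.09752157  0.0561468 ] 142
```

View pics/s3.png

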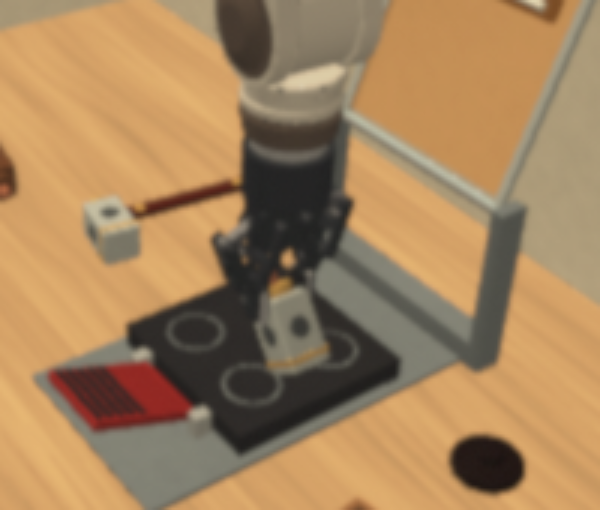

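{"api": "servo_tool", "payload": {
  "rows": [
    {"offset": [0, 0, -0.15], "yaw": 0, "claw": 0.54},
    {"offset": [0, 0, -0.15], "yaw": 0, "claw": 0.54},
    {"offset": [0, 0, -0.15], "yaw": 0, "claw": 0.533}
  ],
  "squeeze": 20
}}

```text
time: 15.95
ee_pos: [0.6377, -0.0504, 0.1132]
tcp_rot: [-180.0, -0.0, 92.0]
wrist_force: [-0.2, -0.7, -2.1]
opening: 0.04
grasp_force: 10.1
```

{"api": "servo_tool", "payload": {
  "rows": [
    {"offset": [0, 0, 0], "yaw": 0, "claw": 0.532},
    {"offset": [0, 0, 0], "yaw": 0, "claw": 0.532},
    {"offset": [0, 0, 0], "yaw": 0, "claw": 0.54},
    {"offset": [0, 0, 0], "yaw": 0, "claw": 0.54}
  ]
}}

```text
time: 16.45
ee_pos: [0.6378, -0.0508, 0.1132]
tcp_rot: [-180.0, -0.0, 91.9]
wrist_force: [-0.1, 0.2, -2.2]
opening: 0.0399
grasp_force: 19.4
```

```bash
python3 -c "
from h import *
tilt();o=get_obs();print(o['ee_pos'],o['tcp_rot'],o['wrist_force'])
"
```

```text
16.45 1861 [ 0.003 -0.002  0.002] [-0.62 -0.01  0.78] copper 1320 [ 0.018  0.004 -0.006] [ 0.025  0.001 -0.011] 0.03988557396872332 19.393354654312134
[ 0.63782364 -0.05080116  0.11322295] [-1.79993815e+02 -2.14756915e-03  9.19496954e+01] [ 0.54736233  0.98776609 -2.79298704]
```

{"api": "servo_tool", "payload": {
  "rows": [
    {"offset": [0, 0, 0], "yaw": 0, "claw": 0.5315},
    {"offset": [0, 0, 0], "yaw": 0, "claw": 0.5315},
    {"offset": [0, 0, 0], "yaw": 0, "claw": 0.54},
    {"offset": [0, 0, 0], "yaw": 0, "claw": 0.54}
  ]
}}

```text
time: 17.0
ee_pos: [0.6379, -0.0506, 0.1135]
tcp_rot: [180.0, -0.0, 92.0]
wrist_force: [0.1, 1.0, 0.4]
opening: 0.0395
grasp_force: 11.0
```

```bash
python3 -c "
from h import *
tilt();o=get_obs();print(o['ee_pos'],o['tcp_rot'],o['wrist_force'])
p,d=camera('side');cv2.imwrite('pics/s4.png',cv2.resize(p[120:290,200:400],None,fx=3,fy=3)[:,:,::-1])
"
```

```text
17.0 3032 [ 0.009 -0.001  0.031] [-0.97  0.16  0.18] copper 2678 [-0.004  0.001  0.004] [ 0.019  0.016 -0.05 ] 0.039481557643148715 10.956452339887619
[ 0.63797933 -0.0506246   0.11356136] [ 1.79971671e+02 -5.95547133e-03  9.19635744e+01] [0.27032286 0.80669887 1.42639131]
```

View pics/s4.png

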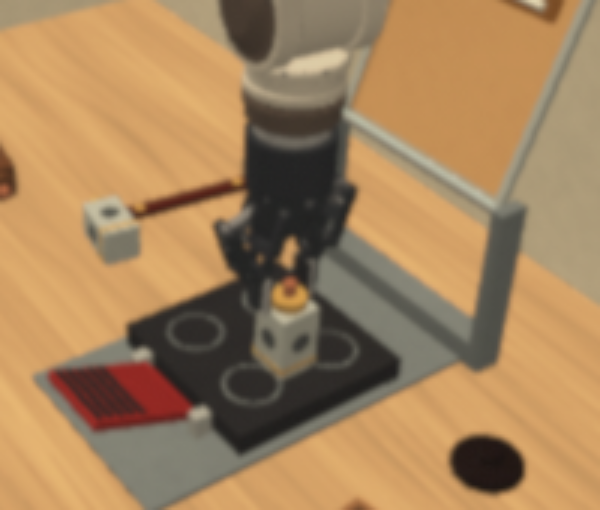

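{"api": "servo_tool", "payload": {
  "rows": [
    {"offset": [0, 0, 0], "yaw": 0, "claw": 0.51},
    {"offset": [0, 0, 0], "yaw": 0, "claw": 0.5},
    {"offset": [0, 0, 0], "yaw": 0, "claw": 0.5},
    {"offset": [0, 0, 0.1], "yaw": 0, "claw": 0.5},
    {"offset": [0, 0, 0.1], "yaw": 0, "claw": 0.5}
  ]
}}

```text
time: 17.73
ee_pos: [0.6372, -0.0507, 0.1019]
tcp_rot: [-179.9, -0.0, 92.0]
wrist_force: [-0.3, -0.7, -0.3]
opening: 0.0424
grasp_force: 0.0
```

```bash
python3 -c "
from h import *
Q=tilt();o=get_obs();print(o['ee_pos'],o['tcp_rot'],o['wrist_force'])
np.save('pics/Q.npy',Q)
z=Q[...,2];m=(abs(Q[...,1])<.02)&(abs(Q[...,0])<.06)
for a in np.arange(-.06,.08,.004):
  k=m&(abs(z-a)<.002)
  if k.sum()>30:print(round(a,3),k.sum(),np.median(Q[k],0).round(3),np.percentile(Q[k][:,0],[2,98]).round(3))
"
```

```text
17.725 3523 [ 0.01  -0.001  0.021] [-0.97  0.21  0.15] copper 3141 [-0.001  0.002 -0.005] [ 0.019 -0.013 -0.055] 0.042369126218355 0.0
[ 0.63743104 -0.05073315  0.10241477] [-1.79923166e+02 -7.91469266e-03  9.19539734e+01] [0.55016416 0.58172316 0.44324013]
-0.06 1244 [ 0.013 -0.    -0.06 ] [0.011 0.019]
-0.056 966 [ 0.013  0.    -0.056] [0.011 0.019]
-0.052 668 [ 0.012 -0.003 -0.053] [0.011 0.019]
-0.048 176 [ 0.019 -0.016 -0.048] [0.018 0.019]
-0.044 60 [ 0.018 -0.017 -0.045] [0.017 0.019]
-0.02 312 [-0.006  0.001 -0.019] [-0.011 -0.002]
-0.016 209 [-0.003  0.002 -0.017] [-0.01   0.006]
-0.012 134 [-0.002  0.001 -0.012] [-0.006  0.001]
-0.008 129 [-0.002  0.001 -0.008] [-0.009  0.002]
-0.004 1946 [-0.002  0.002 -0.005] [-0.018  0.009]
0.0 259 [ 0.007  0.001 -0.   ] [-0.004  0.009]
0.004 1305 [0.007 0.001 0.005] [-0.023  0.012]
0.008 731 [ 0.012 -0.003  0.007] [-0.022  0.013]
0.012 282 [0.013 0.    0.012] [0.01  0.014]
0.016 278 [0.013 0.002 0.016] [-0.     0.014]
0.02 226 [0.013 0.001 0.02 ] [0.012 0.014]
0.024 229 [0.013 0.001 0.024] [0.012 0.014]
0.028 197 [0.013 0.002 0.028] [0.012 0.014]
0.032 183 [0.013 0.002 0.032] [0.012 0.014]
0.036 179 [0.013 0.001 0.036] [0.012 0.014]
0.04 165 [0.013 0.001 0.04 ] [0.012 0.014]
0.044 148 [0.013 0.002 0.044] [0.012 0.013]
0.048 146 [0.013 0.001 0.048] [0.012 0.013]
0.052 140 [0.013 0.001 0.052] [0.012 0.013]
0.056 138 [0.013 0.001 0.056] [0.012 0.013]
0.06 155 [ 0.013 -0.     0.06 ] [0.012 0.013]
0.064 99 [0.013 0.002 0.064] [0.012 0.013]
0.068 167 [0.03  0.002 0.07 ] [0.012 0.059]
0.072 4069 [ 0.037 -0.     0.071] [0.012 0.059]
```

{"api": "servo_tool", "payload": {
  "rows": [
    {"offset": [-0.07, 0, 0], "yaw": 0, "claw": 0.42},
    {"offset": [-0.07, 0, 0.19], "yaw": 0, "claw": 0.42},
    {"offset": [-0.07, 0, 0.19], "yaw": 0, "claw": 0.6},
    {"offset": [-0.07, 0, 0.19], "yaw": 0, "claw": 0.6},
    {"offset": [-0.07, 0, 0.19], "yaw": 0, "claw": 0.6},
    {"offset": [-0.07, 0, 0.12], "yaw": 0, "claw": 0.6},
    {"offset": [-0.2, 0, 0.12], "yaw": 0, "claw": 0.6},
    {"offset": [-0.325, 0.02, 0.12], "yaw": 0, "claw": 0.6},
    {"offset": [-0.325, 0.02, 0.12], "yaw": 0, "claw": 0.6},
    {"offset": [-0.325, 0.02, 0.17], "yaw": 0, "claw": 0.6},
    {"offset": [-0.325, 0.02, 0.187], "yaw": 0, "claw": 0.6},
    {"offset": [-0.325, 0.02, 0.187], "yaw": 0, "claw": 0.6}
  ]
}}

```text
time: 19.27
ee_pos: [0.6407, -0.0828, 0.0842]
tcp_rot: [-180.0, -0.0, 92.0]
wrist_force: [-0.8, 1.1, -1.1]
opening: 0.0397
grasp_force: 23.9
```

{"api": "servo_tool", "payload": {
  "rows": [
    {"offset": [0, 0, 0], "yaw": 0, "claw": 0.4},
    {"offset": [0, 0, 0], "yaw": 0, "claw": 0.35},
    {"offset": [0, 0, -0.4], "yaw": 0, "claw": 0.35},
    {"offset": [0, 0, -0.9], "yaw": 0, "claw": 0.35},
    {"offset": [0, 0, -0.9], "yaw": 0, "claw": 0}
  ]
}}

```text
time: 19.9
ee_pos: [0.6427, -0.0834, 0.1799]
tcp_rot: [179.6, 0.1, 92.0]
wrist_force: [0.1, -0.7, -0.6]
opening: 0.072
grasp_force: 0.0
```

```bash
cat >> h.py <<'E'
def posts(P,p,zl,zh):
    """heads: copper/brass blobs seen from above in a height window"""
    h=cv2.cvtColor(p,cv2.COLOR_RGB2HSV);z=P[...,2]
    m=((z>zl)&(z<zh)&(np.hypot(P[...,0],P[...,1])<.78)).astype(np.uint8)
    k,l,st,c=cv2.connectedComponentsWithStats(m)
    for i in range(1,k):
        if st[i,4]>25: q=P[l==i];r=rect(q);print(c[i].round(),st[i,4],np.round(r[0],1),np.round(r[1],1),round(r[2],1),p[l==i].mean(0).round())
E
python3 -c "
from h import *
o,p,d,P=look('w5');print(o['ee_pos'],o['tcp_rot']);posts(P,p,.08,.125);nick(P,p)
for n in('scene','side'):
  p,d=camera(n);P=cloud(n,d);print(n);nick(P,p)"
```

```text
[ 0.64268985 -0.08335017  0.17985428] [1.79555223e+02 7.51412115e-02 9.19584473e+01]
[253. 207.] 2867 [642.1 -82. ] [40.1 39.5] 1.7 [237. 214. 163.]
[  4. 381.] 53 [ 164.7 -479.4] [40.4  4.7] 0.8 [224. 173. 120.]
[417.  18.] 129 z 0.0425 [791.1  94.3] [ 4.8 15.1] 13.4 [118. 104.  93.]
[ 95. 130.] 325 z 0.0465 [490.6 -28.1] [ 5.7 67.7] 2.3 [53. 49. 48.]
scene
[113. 131.] 269 z 0.0412 [ 36.5 -18.3] [152.5  78.6] 63.6 [111.  99.  85.]
[300. 121.] 189 z 0.0401 [444.3 364.5] [38.4 66.3] 17.1 [155. 152. 132.]
[318. 178.] 280 z 0.0401 [616.3 213.8] [71.8 41.4] 84.7 [154. 157. 138.]
side
[163. 184.] 103 z 0.0408 [438.4 369. ] [39.5 49.2] 17.7 [173. 165. 139.]
[235. 190.] 109 z 0.0417 [613.7 217.6] [51.1 37.8] 82.7 [175. 166. 141.]
[ 39. 345.] 553 z 0.041 [ 18.7 -45.4] [147.9  60.3] 23.2 [122. 111.  92.]
```

```bash
python3 -c "
from h import *
f=np.load('pics/w1.npz');P=f['P'];p=f['p']
m=(P[...,2]>.006)&(P[...,2]<.014)&(P[...,0]>.63)&(P[...,0]<.82)&(P[...,1]>.12)&(P[...,1]<.3)&(p.max(2)<110);q=P[m];print(m.sum(),q[q[:,0].argmin()],q[:,0].max(),rect(q))
plan([.6427,-.0834,.18,92],[(.619,.2416,.15,82.7),(.619,.2416,.0275,82.7)])"
```

```text
867 [0.6530791  0.24746666 0.00949173] 0.8029155194938935 ((728.1693725585938, 244.65184020996094), (17.607778549194336, 149.999267578125), 84.31352233886719)
[ 0.814 -0.031  0.075] yaw 0.052 rows 4
[ 0.798 -0.162  0.075] yaw -0.0 rows 4
[ 0.798 -0.162  0.075] yaw -0.0 rows 4
[ 0.798 -0.162  0.075] yaw -0.0 rows 4
-- at [ 0.619   0.2416  0.15   82.7   ]
[0.    0.    0.612] yaw -0.0 rows 3
[0.    0.    0.612] yaw -0.0 rows 3
-- at [6.190e-01 2.416e-01 2.750e-02 8.270e+01]
```

{"api": "servo_tool", "payload": {
  "rows": [
    {"offset": [0.81, -0.03, 0.075], "yaw": 0.052, "claw": 0.2},
    {"offset": [0.81, -0.03, 0.075], "yaw": 0.052, "claw": 0.2},
    {"offset": [0.81, -0.03, 0.075], "yaw": 0.052, "claw": 0.2}
  ]
}}

```text
time: 20.42
ee_pos: [0.6347, -0.0011, 0.1659]
tcp_rot: [-179.9, 0.0, 82.8]
wrist_force: [-0.2, 0.6, -1.2]
opening: 0.0681
grasp_force: 0.0
```

{"api": "servo_tool", "payload": {
  "rows": [
    {"offset": [0.8, -0.162, 0.075], "yaw": 0, "claw": 0.2},
    {"offset": [0.8, -0.162, 0.075], "yaw": 0, "claw": 0.2},
    {"offset": [0.8, -0.162, 0.075], "yaw": 0, "claw": 0.2}
  ]
}}

```text
time: 20.8
ee_pos: [0.6293, 0.0794, 0.1591]
tcp_rot: [-180.0, 0.0, 82.7]
wrist_force: [-0.0, -0.1, -0.4]
opening: 0.0684
grasp_force: 0.0
```

{"api": "servo_tool", "payload": {
  "rows": [
    {"offset": [0.8, -0.162, 0.075], "yaw": 0, "claw": 0.2},
    {"offset": [0.8, -0.162, 0.075], "yaw": 0, "claw": 0.2},
    {"offset": [0.8, -0.162, 0.075], "yaw": 0, "claw": 0.2},
    {"offset": [0.8, -0.162, 0.075], "yaw": 0, "claw": 0.2}
  ]
}}

```text
time: 21.3
ee_pos: [0.624, 0.159, 0.1522]
tcp_rot: [180.0, 0.0, 82.5]
wrist_force: [-1.0, -0.4, 0.4]
opening: 0.0683
grasp_force: 0.0
```

```bash
python3 -c "
from h import *
o,p,d,P=look('w6');print(o['ee_pos'],o['tcp_rot']);nick(P,p)"
```

```text
[0.62402308 0.15902684 0.15221209] [1.79990299e+02 2.57123496e-02 8.25434235e+01]
[37. 14.] 1047 z 0.0406 [443.  373.4] [40.4 50.9] 17.7 [164. 166. 151.]
[47. 36.] 356 z 0.0397 [453.2 340.2] [39.7  9.2] 17.9 [141. 141. 128.]
[237. 125.] 3326 z 0.0406 [617.8 221.7] [53.3 39.5] 82.8 [179. 179. 161.]
[238. 168.] 370 z 0.0405 [613.6 187. ] [ 6.6 39.1] 82.8 [183. 176. 156.]
[430. 237.] 126 z 0.0423 [791.  96.] [15.3  3.8] 86.7 [82. 80. 74.]
```

{"api": "servo_tool", "payload": {
  "rows": [
    {"offset": [0.81, -0.146, 0.2], "yaw": 0, "claw": 0.2},
    {"offset": [0.81, -0.146, 0.2], "yaw": 0, "claw": 0.2},
    {"offset": [0.81, -0.146, 0.6], "yaw": 0, "claw": 0.25},
    {"offset": [0.81, -0.146, 0.95], "yaw": 0, "claw": 0.25},
    {"offset": [0.81, -0.146, 0.95], "yaw": 0, "claw": 0.25},
    {"offset": [0.81, -0.146, 0.95], "yaw": 0, "claw": 0.25}
  ],
  "squeeze": 20
}}

```text
time: 22.1
ee_pos: [0.6204, 0.2423, 0.0589]
tcp_rot: [179.9, -0.0, 82.6]
wrist_force: [-0.1, -0.5, 1.2]
opening: 0.064
grasp_force: 0.0
```

{"api": "servo_tool", "payload": {
  "rows": [
    {"offset": [0, 0, 0.15], "yaw": 0, "claw": 0.25},
    {"offset": [0, 0, 0.15], "yaw": 0, "claw": 0.25},
    {"offset": [0, 0, 0.15], "yaw": 0, "claw": 0.6},
    {"offset": [0, 0, 0.15], "yaw": 0, "claw": 0.6},
    {"offset": [0, 0, 0.15], "yaw": 0, "claw": 0.6},
    {"offset": [0, 0, 0.15], "yaw": 0, "claw": 0.6}
  ]
}}

```text
time: 22.85
ee_pos: [0.6198, 0.2429, 0.0426]
tcp_rot: [180.0, -0.0, 82.6]
wrist_force: [0.6, -0.3, 3.8]
opening: 0.0393
grasp_force: 21.2
```

{"api": "servo_tool", "payload": {
  "rows": [
    {"offset": [0, 0, -0.4], "yaw": 0, "claw": 0.6},
    {"offset": [0, 0, -0.4], "yaw": 0, "claw": 0.54},
    {"offset": [0, 0, -0.4], "yaw": 0, "claw": 0.54},
    {"offset": [0, 0, -0.4], "yaw": 0, "claw": 0.533},
    {"offset": [0, 0, -0.4], "yaw": 0, "claw": 0.533}
  ]
}}

```text
time: 23.48
ee_pos: [0.6193, 0.2426, 0.0812]
tcp_rot: [-179.9, 0.0, 82.6]
wrist_force: [-0.1, -0.4, -2.1]
opening: 0.0399
grasp_force: 3.3
```

```bash
python3 -c "
from h import *
tilt();print(get_obs()['ee_pos'])"
```

```text
23.475 1838 [ 0.002 -0.001  0.014] [ 0.38 -0.01 -0.92] copper 3018 [0.018 0.001 0.007] [0.031 0.001 0.002] 0.03993640983499189 3.2990726083517075
[0.61936044 0.2426334  0.08133533]
```

{"api": "servo_tool", "payload": {
  "rows": [
    {"offset": [0, 0, 0], "yaw": 0, "claw": 0.5327},
    {"offset": [0, 0, 0], "yaw": 0, "claw": 0.5327}
  ]
}}

```text
time: 23.78
ee_pos: [0.6196, 0.2427, 0.0819]
tcp_rot: [-180.0, 0.0, 82.6]
wrist_force: [-0.2, -1.2, -1.7]
opening: 0.0403
grasp_force: 2.6
```

```bash
python3 -c "
from h import *
tilt();print(get_obs()['wrist_force'])"
```

```text
23.775 1717 [ 0.004 -0.001  0.014] [-0.51 -0.02  0.86] copper 3076 [0.017 0.001 0.007] [0.03  0.002 0.002] 0.04028228583303988 2.5759991258382797
[ 1.40321269 -0.32552834 -2.39833054]
```

{"api": "servo_tool", "payload": {
  "rows": [
    {"offset": [0, 0, 0], "yaw": 0, "claw": 0.5322},
    {"offset": [0, 0, 0], "yaw": 0, "claw": 0.5322}
  ]
}}

```text
time: 24.08
ee_pos: [0.6197, 0.2427, 0.0822]
tcp_rot: [180.0, -0.0, 82.6]
wrist_force: [-0.9, -0.5, -2.5]
opening: 0.04
grasp_force: 1.4
```

```bash
python3 -c "
from h import *
tilt();print(get_obs()['wrist_force'])"
```

```text
24.075 1705 [ 0.004 -0.001  0.014] [-0.51 -0.01  0.86] copper 3060 [0.017 0.001 0.008] [0.031 0.    0.001] 0.03999559614978728 1.3796087354421616
[-0.57025118 -0.64413768 -1.15591132]
```

{"api": "servo_tool", "payload": {
  "rows": [
    {"offset": [0, 0, 0], "yaw": 0, "claw": 0.532},
    {"offset": [0, 0, 0], "yaw": 0, "claw": 0.532}
  ]
}}

```text
time: 24.38
ee_pos: [0.6197, 0.2428, 0.0822]
tcp_rot: [180.0, -0.0, 82.6]
wrist_force: [-0.1, -1.0, -1.5]
opening: 0.04
grasp_force: 1.0
```

```bash
python3 -c "
from h import *
tilt();print(get_obs()['wrist_force'])
p,d=camera('wrist');q,e=camera('side')
u=cv2.resize(q[130:230,190:290],(380,380),interpolation=cv2.INTER_CUBIC);s=cv2.resize(p[120:384,120:400],(403,380))
cv2.imwrite('pics/c7.png',np.hstack([u,s])[:,:,::-1])"
```

```text
24.375 1711 [ 0.004 -0.001  0.014] [-0.48  0.01  0.88] copper 3051 [0.017 0.001 0.008] [0.03  0.    0.002] 0.03998001581262158 1.0094009153544903
[ 0.65012301 -1.1551479  -1.01184217]
```

View pics/c7.png

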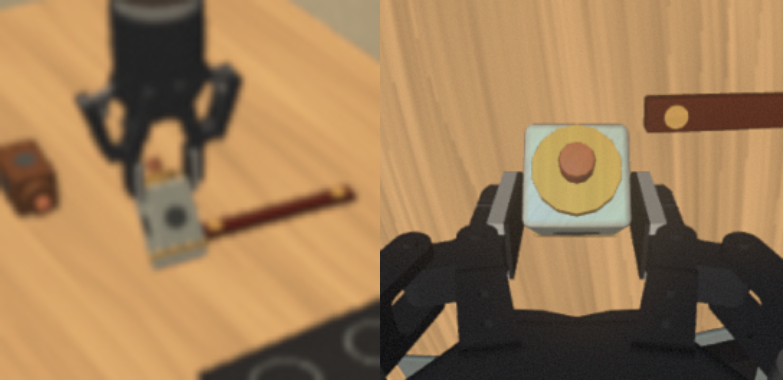

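```bash
python3 -c "
from h import *
plan([.6197,.2428,.0822,82.6],[(.6197,.2428,.165,82.6),(.640,.02,.165,92),(.640,.02,.120,92)])"
```

```text
[ 0.     0.    -0.828] yaw -0.0 rows 4
-- at [ 0.6197  0.2428  0.165  82.6   ]
[-0.728  0.163  0.   ] yaw -0.052 rows 4
[-0.745  0.042  0.   ] yaw -0.0 rows 4
[-0.745  0.042  0.   ] yaw -0.0 rows 4
-- at [6.40e-01 2.00e-02 1.65e-01 9.20e+01]
[-0.   -0.    0.45] yaw -0.0 rows 3
-- at [6.4e-01 2.0e-02 1.2e-01 9.2e+01]
```

{"api": "servo_tool", "payload": {
  "rows": [
    {"offset": [0, 0, 0], "yaw": 0, "claw": 0.6},
    {"offset": [0, 0, 0], "yaw": 0, "claw": 0.6},
    {"offset": [0, 0, -0.45], "yaw": 0, "claw": 0.6},
    {"offset": [0, 0, -0.83], "yaw": 0, "claw": 0.6},
    {"offset": [0, 0, -0.83], "yaw": 0, "claw": 0.6},
    {"offset": [-0.36, 0.08, -0.83], "yaw": -0.026, "claw": 0.6},
    {"offset": [-0.728, 0.163, -0.83], "yaw": -0.052, "claw": 0.6},
    {"offset": [-0.728, 0.163, -0.83], "yaw": -0.052, "claw": 0.6}
  ],
  "squeeze": 30
}}

```text
time: 25.52
ee_pos: [0.6262, 0.1661, 0.1631]
tcp_rot: [-179.9, 0.1, 91.8]
wrist_force: [-1.1, 0.5, -3.4]
opening: 0.0387
grasp_force: 31.9
```

{"api": "servo_tool", "payload": {
  "rows": [
    {"offset": [-0.4, 0.02, 0], "yaw": 0, "claw": 0.6},
    {"offset": [-0.745, 0.042, 0], "yaw": 0, "claw": 0.6},
    {"offset": [-0.745, 0.042, 0], "yaw": 0, "claw": 0.6}
  ]
}}

```text
time: 25.9
ee_pos: [0.633, 0.0926, 0.1636]
tcp_rot: [-179.9, 0.0, 91.8]
wrist_force: [0.3, -0.1, -3.0]
opening: 0.039
grasp_force: 31.9
```

{"api": "servo_tool", "payload": {
  "rows": [
    {"offset": [-0.4, 0.02, 0], "yaw": 0, "claw": 0.6},
    {"offset": [-0.745, 0.042, 0], "yaw": 0, "claw": 0.6},
    {"offset": [-0.745, 0.042, 0.2], "yaw": 0, "claw": 0.6},
    {"offset": [-0.745, 0.042, 0.4], "yaw": 0, "claw": 0.6},
    {"offset": [-0.745, 0.042, 0.4], "yaw": 0, "claw": 0.54},
    {"offset": [-0.745, 0.042, 0.4], "yaw": 0, "claw": 0.534},
    {"offset": [-0.745, 0.042, 0.4], "yaw": 0, "claw": 0.534}
  ],
  "squeeze": 20
}}

```text
time: 26.78
ee_pos: [0.6403, 0.0203, 0.1261]
tcp_rot: [179.9, -0.0, 92.0]
wrist_force: [-0.3, 0.0, -3.5]
opening: 0.0399
grasp_force: 5.7
```

```bash
python3 -c "
from h import *
tilt();o=get_obs();print(o['wrist_force'],o['ee_pos'])"
```

```text
26.775 1693 [ 0.01  -0.002  0.014] [ 0.7   0.03 -0.71] copper 587 [ 0.024  0.002 -0.   ] [0.03  0.002 0.017] 0.03989598927219295 5.706310272216797
[ 0.31432901  0.82908444 -2.07303622] [0.64031057 0.02016928 0.12599438]
```

{"api": "servo_tool", "payload": {
  "rows": [
    {"offset": [0, 0, 0], "yaw": 0, "claw": 0.533},
    {"offset": [0, 0, 0], "yaw": 0, "claw": 0.533}
  ]
}}

```text
time: 27.08
ee_pos: [0.64, 0.0199, 0.1253]
tcp_rot: [180.0, -0.0, 92.0]
wrist_force: [0.4, 0.5, -3.4]
opening: 0.0397
grasp_force: 2.3
```

```bash
python3 -c "
from h import *
tilt();o=get_obs();print(o['wrist_force'],o['ee_pos'])"
```

```text
27.075 2065 [ 0.022 -0.002  0.024] [-0.86  0.32  0.4 ] copper 3020 [0.017 0.001 0.006] [0.03  0.002 0.011] 0.03967985272001318 2.2554979473352432
[ 0.0617287  -0.28163652 -1.53947321] [0.63995851 0.01982717 0.12527037]
```

{"api": "servo_tool", "payload": {
  "rows": [
    {"offset": [0, 0, 0], "yaw": 0, "claw": 0.532},
    {"offset": [0, 0, 0], "yaw": 0, "claw": 0.532},
    {"offset": [0, 0, 0], "yaw": 0, "claw": 0.54},
    {"offset": [0, 0, 0], "yaw": 0, "claw": 0.54}
  ]
}}

```text
time: 27.62
ee_pos: [0.6399, 0.0198, 0.1252]
tcp_rot: [180.0, 0.0, 92.0]
wrist_force: [0.8, -0.1, -0.6]
opening: 0.0394
grasp_force: 0.0
```

```bash
cat >> h.py <<'E'
def prof():
    Q=tilt();o=get_obs();print(o['ee_pos'].round(4),o['wrist_force'].round(1))
    z=Q[...,2];m=(abs(Q[...,1])<.015)&(abs(Q[...,0])<.06)
    for a in np.arange(-.024,.09,.008):
        k=m&(abs(z-a)<.002)
        if k.sum()>30:print(round(a,3),k.sum(),np.percentile(Q[k][:,0],[2,50,98]).round(3))
E
python3 -c "
from h import *
prof()"
```

```text
27.625 2247 [ 0.019 -0.001  0.036] [-0.94  0.23  0.25] copper 2533 [0.008 0.001 0.016] [0.02  0.002 0.024] 0.03941042182478531 0.0
[0.6399 0.0198 0.1252] [-0.1 -0.1 -0.4]
0.008 106 [0.001 0.009 0.01 ]
0.016 296 [-0.009  0.009  0.018]
0.024 143 [0.01  0.018 0.02 ]
0.032 222 [0.022 0.024 0.024]
0.04 128 [0.024 0.024 0.024]
0.048 114 [0.023 0.024 0.025]
0.056 95 [0.024 0.024 0.025]
0.064 78 [0.024 0.024 0.025]
0.072 75 [0.024 0.024 0.024]
0.08 82 [0.024 0.024 0.025]
0.088 45 [0.024 0.024 0.024]
```

{"api": "servo_tool", "payload": {
  "rows": [
    {"offset": [0.04, 0, 0], "yaw": 0, "claw": 0.35},
    {"offset": [0.04, 0, 0], "yaw": 0, "claw": 0.35},
    {"offset": [0.04, 0, 0.42], "yaw": 0, "claw": 0.35},
    {"offset": [0.04, 0, 0.42], "yaw": 0, "claw": 0.35},
    {"offset": [0.04, 0, 0.42], "yaw": 0, "claw": 0.6},
    {"offset": [0.04, 0, 0.42], "yaw": 0, "claw": 0.6},
    {"offset": [0.04, 0, 0.42], "yaw": 0, "claw": 0.6},
    {"offset": [0.04, 0, 0.36], "yaw": 0, "claw": 0.6},
    {"offset": [-0.2, 0, 0.35], "yaw": 0, "claw": 0.6},
    {"offset": [-0.46, 0, 0.35], "yaw": 0, "claw": 0.6},
    {"offset": [-0.46, 0, 0.35], "yaw": 0, "claw": 0.6}
  ]
}}

```text
time: 29.05
ee_pos: [0.6414, -0.0287, 0.0902]
tcp_rot: [-180.0, 0.0, 91.8]
wrist_force: [-0.1, 0.9, -2.8]
opening: 0.0399
grasp_force: 23.2
```

{"api": "servo_tool", "payload": {
  "rows": [
    {"offset": [0, 0, 0.05], "yaw": 0, "claw": 0.6},
    {"offset": [0, 0, 0.068], "yaw": 0, "claw": 0.6},
    {"offset": [0, 0, 0.068], "yaw": 0, "claw": 0.6},
    {"offset": [0, 0, 0.068], "yaw": 0, "claw": 0.4},
    {"offset": [0, 0, 0.068], "yaw": 0, "claw": 0.35},
    {"offset": [0, 0, -0.4], "yaw": 0, "claw": 0.35},
    {"offset": [0, 0, -0.9], "yaw": 0, "claw": 0.3},
    {"offset": [0, 0, -0.9], "yaw": 0, "claw": 0.2}
  ]
}}

```text
time: 30.05
ee_pos: [0.6432, -0.0259, 0.1848]
tcp_rot: [179.6, 0.0, 92.0]
wrist_force: [0.3, -0.4, -0.5]
opening: 0.0685
grasp_force: 0.0
```

```bash
python3 -c "
from h import *
o,p,d,P=look('w8');print(o['ee_pos'],o['tcp_rot']);posts(P,p,.08,.125)
for n in('scene','side'):
  p,d=camera(n);P=cloud(n,d);print(n);nick(P,p)
plan(list(o['ee_pos'])+[92],[(.430,.40,.16,108),(.430,.40,.0275,108)])"
```

```text
[ 0.64320442 -0.02594695  0.18484941] [1.79579921e+02 1.85135490e-02 9.19758379e+01]
[254. 205.] 2745 [642.9 -25.3] [40.2 39.4] 2.0 [234. 211. 161.]
[250. 266.] 2290 [642.1 -81.7] [40.6 40.2] 2.1 [233. 209. 162.]
scene
[312. 119.] 89 z 0.0402 [467.7 401.4] [22.1 73.3] 21.1 [151. 148. 127.]
[113. 131.] 247 z 0.041 [ 35.1 -19.6] [150.6  83.5] 61.6 [109.  98.  84.]
side
[163. 179.] 101 z 0.0413 [448.1 398.8] [37.9 49. ] 36.7 [170. 162. 137.]
[ 39. 345.] 546 z 0.041 [ 18.7 -45.8] [148.2  60.3] 23.2 [121. 110.  92.]
[ 0.866 -0.396  0.05 ] yaw -0.089 rows 4
[ 0.942 -0.142  0.05 ] yaw -0.0 rows 4
[ 0.942 -0.142  0.05 ] yaw -0.0 rows 4
[ 0.942 -0.142  0.05 ] yaw -0.0 rows 4
[ 0.942 -0.142  0.05 ] yaw -0.0 rows 4
-- at [  0.43   0.4    0.16 108.  ]
[0.    0.    0.662] yaw -0.0 rows 4
[0.    0.    0.662] yaw -0.0 rows 4
-- at [4.30e-01 4.00e-01 2.75e-02 1.08e+02]
```

{"api": "servo_tool", "payload": {
  "rows": [
    {"offset": [0.866, -0.396, 0.05], "yaw": -0.089, "claw": 0},
    {"offset": [0.866, -0.396, 0.05], "yaw": -0.089, "claw": 0},
    {"offset": [0.866, -0.396, 0.05], "yaw": -0.089, "claw": 0}
  ]
}}

```text
time: 30.58
ee_pos: [0.5976, 0.0608, 0.1736]
tcp_rot: [-179.9, -0.0, 108.2]
wrist_force: [0.5, 0.1, 0.6]
opening: 0.0855
grasp_force: 0.0
```

{"api": "servo_tool", "payload": {
  "rows": [
    {"offset": [0.942, -0.142, 0.05], "yaw": 0, "claw": 0},
    {"offset": [0.942, -0.142, 0.05], "yaw": 0, "claw": 0},
    {"offset": [0.942, -0.142, 0.05], "yaw": 0, "claw": 0}
  ]
}}

```text
time: 30.95
ee_pos: [0.5556, 0.1452, 0.1691]
tcp_rot: [-179.9, -0.0, 108.0]
wrist_force: [-0.1, -0.5, -0.4]
opening: 0.0853
grasp_force: 0.0
```

{"api": "servo_tool", "payload": {
  "rows": [
    {"offset": [0.942, -0.142, 0.05], "yaw": 0, "claw": 0},
    {"offset": [0.942, -0.142, 0.05], "yaw": 0, "claw": 0},
    {"offset": [0.942, -0.142, 0.05], "yaw": 0, "claw": 0}
  ]
}}

```text
time: 31.32
ee_pos: [0.5136, 0.2299, 0.1643]
tcp_rot: [-179.9, 0.0, 108.0]
wrist_force: [0.2, -0.6, 0.1]
opening: 0.0855
grasp_force: 0.0
```

{"api": "servo_tool", "payload": {
  "rows": [
    {"offset": [0.942, -0.142, 0.05], "yaw": 0, "claw": 0},
    {"offset": [0.942, -0.142, 0.05], "yaw": 0, "claw": 0},
    {"offset": [0.942, -0.142, 0.05], "yaw": 0, "claw": 0}
  ]
}}

```text
time: 31.7
ee_pos: [0.4714, 0.3148, 0.1594]
tcp_rot: [-180.0, 0.0, 108.0]
wrist_force: [0.5, -0.8, -1.3]
opening: 0.0853
grasp_force: 0.0
```

```bash
python3 -c "
from h import *
o,p,d,P=look('w9');print(o['ee_pos'],o['tcp_rot']);nick(P,p)"
```

```text
[0.47140131 0.31484248 0.15938996] [-1.79952495e+02  2.88076939e-02  1.08016736e+02]
[267.  88.] 3183 z 0.0406 [452.5 404.4] [39.7 53.4] 32.3 [162. 165. 149.]
[277. 130.] 377 z 0.0404 [471.5 374.4] [39.   6.9] 32.0 [164. 160. 142.]
[377. 152.] 336 z 0.0411 [559.4 386.3] [18.9 18.9] 18.6 [82. 76. 68.]
[ 98. 158.] 287 z 0.041 [324.7 304.7] [19.1 19.2] 54.1 [69. 70. 68.]
```

View pics/w9.png

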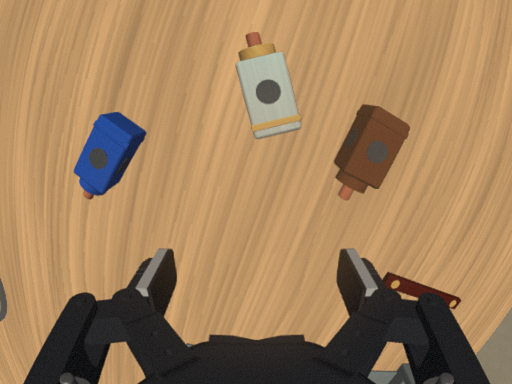

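```bash
python3 -c "
from h import *
plan([.4714,.3148,.1594,108],[(.4424,.4207,.12,122.2),(.4424,.4207,.040,122.2)])
plan([.4424,.4207,.08,122.2],[(.4424,.4207,.165,122.2),(.640,.045,.165,92),(.640,.045,.126,92)])"
```

```text
[0.548 0.026 0.197] yaw -0.079 rows 4
[0.525 0.159 0.197] yaw -0.0 rows 3
-- at [4.424e-01 4.207e-01 1.200e-01 1.222e+02]
[0.  0.  0.8] yaw -0.0 rows 4
-- at [4.424e-01 4.207e-01 4.000e-02 1.222e+02]
[ 0.    0.   -0.85] yaw -0.0 rows 4
-- at [  0.4424   0.4207   0.165  122.2   ]
[-0.846 -0.066  0.   ] yaw 0.168 rows 5
[-0.765  0.369  0.   ] yaw -0.0 rows 4
[-0.765  0.369  0.   ] yaw -0.0 rows 4
[-0.765  0.369  0.   ] yaw -0.0 rows 4
[-0.765  0.369  0.   ] yaw -0.0 rows 4
-- at [6.40e-01 4.50e-02 1.65e-01 9.20e+01]
[0.   0.   0.39] yaw -0.0 rows 3
-- at [6.40e-01 4.50e-02 1.26e-01 9.20e+01]
```

{"api": "servo_tool", "payload": {
  "rows": [
    {"offset": [0.548, 0.026, 0.197], "yaw": -0.079, "claw": 0.2},
    {"offset": [0.548, 0.026, 0.197], "yaw": -0.079, "claw": 0.2},
    {"offset": [0.548, 0.026, 0.197], "yaw": -0.079, "claw": 0.2},
    {"offset": [0.548, 0.026, 0.197], "yaw": -0.079, "claw": 0.2}
  ]
}}

```text
time: 32.25
ee_pos: [0.4578, 0.3664, 0.1406]
tcp_rot: [180.0, 0.0, 122.0]
wrist_force: [-0.2, 1.0, -0.3]
opening: 0.0685
grasp_force: 0.0
```

{"api": "servo_tool", "payload": {
  "rows": [
    {"offset": [0.525, 0.159, 0.197], "yaw": 0, "claw": 0.2},
    {"offset": [0.525, 0.159, 0.197], "yaw": 0, "claw": 0.2},
    {"offset": [0.525, 0.159, 0.6], "yaw": 0, "claw": 0.2},
    {"offset": [0.525, 0.159, 0.99], "yaw": 0, "claw": 0.2},
    {"offset": [0.525, 0.159, 0.99], "yaw": 0, "claw": 0.2},
    {"offset": [0.525, 0.159, 0.99], "yaw": 0, "claw": 0.2},
    {"offset": [0.525, 0.159, 0.99], "yaw": 0, "claw": 0.6},
    {"offset": [0.525, 0.159, 0.99], "yaw": 0, "claw": 0.6},
    {"offset": [0.525, 0.159, 0.99], "yaw": 0, "claw": 0.6},
    {"offset": [0.525, 0.159, 0.99], "yaw": 0, "claw": 0.6}
  ]
}}

```text
time: 33.5
ee_pos: [0.4429, 0.421, 0.0434]
tcp_rot: [179.8, -0.0, 122.2]
wrist_force: [-0.2, -2.0, 6.9]
opening: 0.0397
grasp_force: 19.6
```

{"api": "servo_tool", "payload": {
  "rows": [
    {"offset": [0, 0, -0.4], "yaw": 0, "claw": 0.6},
    {"offset": [0, 0, -0.4], "yaw": 0, "claw": 0.54},
    {"offset": [0, 0, -0.4], "yaw": 0, "claw": 0.54},
    {"offset": [0, 0, -0.4], "yaw": 0, "claw": 0.533},
    {"offset": [0, 0, -0.4], "yaw": 0, "claw": 0.533}
  ]
}}

```text
time: 34.12
ee_pos: [0.442, 0.4203, 0.0807]
tcp_rot: [-179.9, 0.0, 122.2]
wrist_force: [0.6, -0.7, -2.4]
opening: 0.0397
grasp_force: 3.4
```

```bash
python3 -c "
from h import *
tilt();print(get_obs()['ee_pos'])"
```

```text
34.125 1761 [ 0.004 -0.002  0.013] [ 0.43  0.03 -0.9 ] copper 3163 [0.018 0.002 0.008] [0.033 0.002 0.002] 0.0396980830579831 3.4314552694559097
[0.44202772 0.42034189 0.08075211]
```

```bash
python3 -c "
from h import *
plan([.4422,.4204,.165,122.2],[(.596,.024,.165,92)])"
```

```text
[-0.835 -0.162  0.   ] yaw 0.168 rows 5
[-0.803  0.28   0.   ] yaw -0.0 rows 4
[-0.803  0.28   0.   ] yaw -0.0 rows 4
[-0.803  0.28   0.   ] yaw -0.0 rows 4
[-0.803  0.28   0.   ] yaw -0.0 rows 4
-- at [5.96e-01 2.40e-02 1.65e-01 9.20e+01]
```

{"api": "servo_tool", "payload": {
  "rows": [
    {"offset": [0, 0, 0], "yaw": 0, "claw": 0.6},
    {"offset": [0, 0, 0], "yaw": 0, "claw": 0.6},
    {"offset": [0, 0, -0.45], "yaw": 0, "claw": 0.6},
    {"offset": [0, 0, -0.84], "yaw": 0, "claw": 0.6},
    {"offset": [0, 0, -0.84], "yaw": 0, "claw": 0.6},
    {"offset": [-0.42, -0.08, -0.84], "yaw": 0.05, "claw": 0.6},
    {"offset": [-0.835, -0.162, -0.84], "yaw": 0.1, "claw": 0.6},
    {"offset": [-0.835, -0.162, -0.84], "yaw": 0.168, "claw": 0.6},
    {"offset": [-0.835, -0.162, -0.84], "yaw": 0.168, "claw": 0.6}
  ],
  "squeeze": 30
}}

```text
time: 35.3
ee_pos: [0.4729, 0.3407, 0.164]
tcp_rot: [-179.9, 0.0, 91.9]
wrist_force: [-1.0, 1.0, -3.0]
opening: 0.0391
grasp_force: 32.7
```

{"api": "servo_tool", "payload": {
  "rows": [
    {"offset": [-0.4, 0.14, 0], "yaw": 0, "claw": 0.6},
    {"offset": [-0.803, 0.28, 0], "yaw": 0, "claw": 0.6},
    {"offset": [-0.803, 0.28, 0], "yaw": 0, "claw": 0.6}
  ]
}}

```text
time: 35.67
ee_pos: [0.5042, 0.2602, 0.1646]
tcp_rot: [-180.0, 0.0, 92.0]
wrist_force: [-0.1, 0.2, -2.9]
opening: 0.0388
grasp_force: 32.7
```

{"api": "servo_tool", "payload": {
  "rows": [
    {"offset": [-0.4, 0.14, 0], "yaw": 0, "claw": 0.6},
    {"offset": [-0.803, 0.28, 0], "yaw": 0, "claw": 0.6},
    {"offset": [-0.803, 0.28, 0], "yaw": 0, "claw": 0.6}
  ]
}}

```text
time: 36.05
ee_pos: [0.5349, 0.1814, 0.1646]
tcp_rot: [-180.0, 0.0, 92.0]
wrist_force: [-0.5, -0.2, -3.3]
opening: 0.0391
grasp_force: 32.7
```

{"api": "servo_tool", "payload": {
  "rows": [
    {"offset": [-0.4, 0.14, 0], "yaw": 0, "claw": 0.6},
    {"offset": [-0.803, 0.28, 0], "yaw": 0, "claw": 0.6},
    {"offset": [-0.803, 0.28, 0], "yaw": 0, "claw": 0.6}
  ]
}}

```text
time: 36.42
ee_pos: [0.5656, 0.1025, 0.1647]
tcp_rot: [-180.0, 0.0, 92.0]
wrist_force: [0.3, 0.5, -3.5]
opening: 0.0395
grasp_force: 32.6
```

{"api": "servo_tool", "payload": {
  "rows": [
    {"offset": [-0.4, 0.14, 0], "yaw": 0, "claw": 0.6},
    {"offset": [-0.803, 0.28, 0], "yaw": 0, "claw": 0.6},
    {"offset": [-0.803, 0.28, 0], "yaw": 0, "claw": 0.6},
    {"offset": [-0.803, 0.28, 0], "yaw": 0, "claw": 0.6}
  ]
}}

```text
time: 36.92
ee_pos: [0.5957, 0.0255, 0.1649]
tcp_rot: [-180.0, -0.0, 92.1]
wrist_force: [-0.1, 0.7, -3.2]
opening: 0.0391
grasp_force: 32.6
```

```bash
python3 -c "
from h import *
tilt();o=get_obs();print(o['ee_pos'],o['tcp_rot'],o['wrist_force'])"
```

```text
36.925 1897 [ 0.007 -0.001  0.014] [-0.43  0.1   0.9 ] copper 2010 [0.025 0.003 0.007] [ 0.034  0.002 -0.   ] 0.039075991565974924 32.58610546588898
[0.59561151 0.02564954 0.16507748] [-1.79964377e+02 -2.99011650e-02  9.20830156e+01] [-0.28435247  0.04337796 -4.18138486]
```

Lower to 0.126 and loosen in the same steps as before.

{"api": "servo_tool", "payload": {
  "rows": [
    {"offset": [0, 0, 0.2], "yaw": 0, "claw": 0.6},
    {"offset": [0, 0, 0.38], "yaw": 0, "claw": 0.6},
    {"offset": [0, 0, 0.38], "yaw": 0, "claw": 0.54},
    {"offset": [0, 0, 0.38], "yaw": 0, "claw": 0.534},
    {"offset": [0, 0, 0.38], "yaw": 0, "claw": 0.534}
  ],
  "squeeze": 20
}}

```text
time: 37.6
ee_pos: [0.5963, 0.0241, 0.1282]
tcp_rot: [179.9, -0.0, 92.0]
wrist_force: [0.2, 0.6, -2.5]
opening: 0.0401
grasp_force: 6.1
```

{"api": "servo_tool", "payload": {
  "rows": [
    {"offset": [0, 0, 0], "yaw": 0, "claw": 0.533},
    {"offset": [0, 0, 0], "yaw": 0, "claw": 0.533}
  ]
}}

```text
time: 37.85
ee_pos: [0.596, 0.024, 0.1276]
tcp_rot: [180.0, -0.0, 92.0]
wrist_force: [0.5, -0.1, -3.0]
opening: 0.0401
grasp_force: 2.7
```

```bash
python3 -c "
from h import *
prof()"
```

```text
37.85 2006 [ 0.024 -0.001  0.022] [ 0.81 -0.22 -0.54] copper 3145 [0.02  0.001 0.003] [0.033 0.002 0.009] 0.04013251986731844 2.7147231996059418
[0.596  0.024  0.1276] [-0.7 -0.2 -2.8]
-0.008 509 [0.016 0.021 0.026]
0.0 59 [0.003 0.023 0.026]
0.008 1273 [0.018 0.026 0.032]
0.016 195 [0.02  0.027 0.032]
0.024 83 [0.034 0.034 0.034]
0.04 66 [0.03  0.03  0.031]
0.048 49 [0.028 0.029 0.029]
0.072 43 [0.023 0.023 0.023]
```

{"api": "servo_tool", "payload": {
  "rows": [
    {"offset": [0, 0, 0], "yaw": 0, "claw": 0.532},
    {"offset": [0, 0, 0], "yaw": 0, "claw": 0.532},
    {"offset": [0, 0, 0], "yaw": 0, "claw": 0.54},
    {"offset": [0, 0, 0], "yaw": 0, "claw": 0.54}
  ]
}}

```text
time: 38.4
ee_pos: [0.596, 0.0241, 0.1275]
tcp_rot: [180.0, 0.0, 92.0]
wrist_force: [0.2, -1.0, 0.5]
opening: 0.0394
grasp_force: 0.0
```

```bash
python3 -c "
from h import *
prof()"
```

```text
38.4 2163 [ 0.016 -0.001  0.039] [-0.92  0.21  0.34] copper 2430 [0.005 0.001 0.018] [ 0.019 -0.012 -0.058] 0.039404188864122856 0.0
[0.596  0.024  0.1275] [ 0.3  0.6 -0.6]
0.008 375 [-0.004  0.002  0.007]
0.016 88 [0.002 0.006 0.007]
0.024 206 [-0.009  0.014  0.017]
0.032 788 [-0.017  0.017  0.021]
0.04 127 [0.02  0.021 0.021]
0.048 114 [0.02  0.021 0.021]
0.056 105 [0.021 0.021 0.022]
0.064 93 [0.021 0.021 0.022]
0.072 72 [0.02  0.021 0.021]
0.08 65 [0.02  0.021 0.021]
0.088 56 [0.021 0.021 0.021]
```

```bash
python3 -c "
from h import *
plan([.596,.024,.1275,92],[(.596,.024,.2,92),(.458,-.10,.2,92)])"
```

```text
[ 0.     0.    -0.725] yaw -0.0 rows 4
-- at [5.96e-01 2.40e-02 2.00e-01 9.20e+01]
[-0.596 -0.711  0.   ] yaw -0.0 rows 4
[-0.596 -0.711  0.   ] yaw -0.0 rows 4
-- at [ 0.458 -0.1    0.2   92.   ]
```

{"api": "servo_tool", "payload": {
  "rows": [
    {"offset": [0, 0, 0], "yaw": 0, "claw": 0.4},
    {"offset": [0, 0, -0.4], "yaw": 0, "claw": 0.4},
    {"offset": [0, 0, -0.725], "yaw": 0, "claw": 0.4},
    {"offset": [0, 0, -0.725], "yaw": 0, "claw": 0.4}
  ]
}}

```text
time: 38.95
ee_pos: [0.597, 0.0241, 0.2028]
tcp_rot: [179.7, -0.0, 92.0]
wrist_force: [1.0, 0.1, -0.9]
opening: 0.0508
grasp_force: 0.0
```

{"api": "servo_tool", "payload": {
  "rows": [
    {"offset": [-0.596, -0.711, 0], "yaw": 0, "claw": 1},
    {"offset": [-0.596, -0.711, 0], "yaw": 0, "claw": 1},
    {"offset": [-0.596, -0.711, 0], "yaw": 0, "claw": 1}
  ]
}}

```text
time: 39.33
ee_pos: [0.5256, -0.039, 0.1994]
tcp_rot: [-180.0, 0.0, 91.8]
wrist_force: [1.3, -0.3, -1.1]
opening: -0.0
grasp_force: 0.0
```

{"api": "servo_tool", "payload": {
  "rows": [
    {"offset": [-0.596, -0.711, 0], "yaw": 0, "claw": 1},
    {"offset": [-0.596, -0.711, 0], "yaw": 0, "claw": 1},
    {"offset": [-0.596, -0.711, 0], "yaw": 0, "claw": 1},
    {"offset": [-0.596, -0.711, 0], "yaw": 0, "claw": 1}
  ]
}}

```text
time: 39.83
ee_pos: [0.4586, -0.0995, 0.1995]
tcp_rot: [180.0, -0.0, 92.0]
wrist_force: [0.5, -0.3, -0.5]
opening: 0.0002
grasp_force: 0.0
```

```bash
python3 -c "
from h import *
o,p,d,P=look('w10');print(o['ee_pos'],o['tcp_rot']);posts(P,p,.08,.125)
z=P[...,2];m=(p[...,0]>70)&(p[...,1]<60)&(p[...,2]<60)&(z>.015)&(z<.08)&(abs(P[...,1]+.03)<.08)&(abs(P[...,0]-.5)<.08)
q=P[m];print(m.sum(),rect(q),q.min(0),q.max(0));A=np.polyfit(q[:,0],q[:,2],1);print(A,np.polyval(A,[.45,.455,.46,.535]))
p,d=camera('scene');P=cloud('scene',d);print('scene');posts(P,p,.08,.125);cv2.imwrite('pics/sc10.png',p[:,:,::-1])"
```

```text
[ 0.45856271 -0.09952647  0.19953699] [ 1.79995343e+02 -1.31931641e-02  9.19648937e+01]
[423.  65.] 2190 [596.   24.9] [40.7 40.2] 2.6 [184. 160. 121.]
[458. 130.] 1855 [641.7 -25.3] [40.9 39.6] 3.1 [181. 158. 121.]
[448. 188.] 1795 [640.8 -81.6] [40.7 39.4] 2.1 [187. 162. 124.]
5904 ((507.5154113769531, -49.37033462524414), (131.24232482910156, 121.85063934326172), 1.8691201210021973) [ 0.4401288 -0.1081229  0.0244517] [0.5750888  0.01246593 0.06451539]
[-0.38131719  0.2316992 ] [0.06010646 0.05819988 0.05629329 0.0276945 ]
scene
[33. 15.] 753 [-593.1  164.9] [313.9  35.5] 89.8 [77. 64. 54.]
[220.  10.] 30 [-117.2  615.7] [18.9 28.3] 46.5 [160. 116.  59.]
[226.  12.] 29 [-89.2 621.8] [21.3 21.5] 84.3 [120.  57.  42.]
[233.  14.] 31 [-59.5 629.6] [18.6 24.3] 11.6 [89. 60. 42.]
[241.  16.] 32 [-30.8 635.3] [18.4 25.5] 41.5 [76. 70. 77.]
[111. 114.] 657 [50.9 -6.3] [216.6  57.2] 72.1 [96. 85. 72.]
[268. 206.] 306 [597.2  22.3] [40.7 42. ] 0.3 [137. 120.  91.]
[269. 229.] 328 [642.2 -29. ] [40.3 40.7] 3.7 [135. 120.  90.]
[253. 245.] 347 [641.4 -85.6] [40.9 41.6] 2.3 [137. 120.  90.]
[  4. 279.] 159 [ 302.9 -495.1] [ 8.7 30.4] 8.9 [104.  76.  53.]
```

View pics/w10.png

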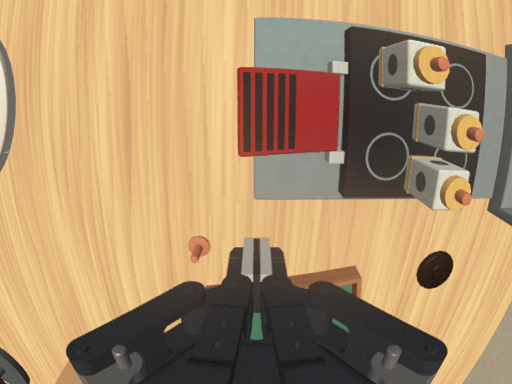

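{"api": "servo_tool", "payload": {
  "rows": [
    {"offset": [0.665, 0, 0], "yaw": 0, "claw": 1},
    {"offset": [0.665, 0, 0.5], "yaw": 0, "claw": 1},
    {"offset": [0.665, 0, 0.97], "yaw": 0, "claw": 1},
    {"offset": [0.665, 0, 0.97], "yaw": 0, "claw": 1},
    {"offset": [0.665, 0, 0.97], "yaw": 0, "claw": 1}
  ]
}}

```text
time: 40.55
ee_pos: [0.4565, -0.0333, 0.1046]
tcp_rot: [179.9, 0.0, 92.0]
wrist_force: [0.2, 0.5, 0.9]
opening: -0.0001
grasp_force: 0.0
```

{"api": "servo_tool", "payload": {
  "rows": [
    {"offset": [0, 0, 0.1], "yaw": 0, "claw": 1},
    {"offset": [0, 0, 0.2], "yaw": 0, "claw": 1},
    {"offset": [0, 0, 0.27], "yaw": 0, "claw": 1},
    {"offset": [0, 0, 0.34], "yaw": 0, "claw": 1},
    {"offset": [0, 0, 0.4], "yaw": 0, "claw": 1},
    {"offset": [0, 0, 0.42], "yaw": 0, "claw": 1},
    {"offset": [0, 0, 0.42], "yaw": 0, "claw": 1}
  ]
}}

```text
time: 41.42
ee_pos: [0.4556, -0.0335, 0.0608]
tcp_rot: [-180.0, -0.0, 92.0]
wrist_force: [-1.7, 0.1, 2.6]
opening: -0.0002
grasp_force: 1.3
```

{"api": "servo_tool", "payload": {
  "rows": [
    {"offset": [0, 0, 0.04], "yaw": 0, "claw": 1},
    {"offset": [0, 0, 0.06], "yaw": 0, "claw": 1},
    {"offset": [0, 0, 0.06], "yaw": 0, "claw": 1}
  ]
}}

```text
time: 41.8
ee_pos: [0.4557, -0.0335, 0.0549]
tcp_rot: [180.0, -0.0, 92.0]
wrist_force: [-1.2, -0.2, 3.4]
opening: 0.0001
grasp_force: 1.5
```

{"api": "servo_tool", "payload": {
  "rows": [
    {"offset": [0, 0, 0.03], "yaw": 0, "claw": 1},
    {"offset": [0, 0, 0.03], "yaw": 0, "claw": 1}
  ]
}}

```text
time: 42.05
ee_pos: [0.4556, -0.0335, 0.0522]
tcp_rot: [180.0, 0.0, 92.0]
wrist_force: [-1.5, -0.4, 5.7]
opening: -0.0
grasp_force: 2.3
```

```bash
python3 -c "
from h import *
o=get_obs();print(o['ee_pos'],o['wrist_force'])
p,d=camera('scene');cv2.imwrite('pics/sc11.png',p[:,:,::-1]);q,e=camera('side')
P=cloud('side',e);m=(q[...,0]>70)&(q[...,1]<60)&(q[...,2]<60)&(abs(P[...,1]+.03)<.05)&(abs(P[...,0]-.5)<.08)&(P[...,2]<.07)
k=P[m];A=np.polyfit(k[:,0],k[:,2],1);print(m.sum(),np.degrees(np.arctan(A[0])),np.polyval(A,.455))
cv2.imwrite('pics/c11.png',np.hstack([p[90:330,130:450],q[90:330,150:470]])[:,:,::-1])"
```

```text
[ 0.45562887 -0.03348696  0.05223728] [-1.46716857 -0.43524614  5.66858245]
707 -4.5504642525440495 0.03228014154096286
```

View pics/c11.png

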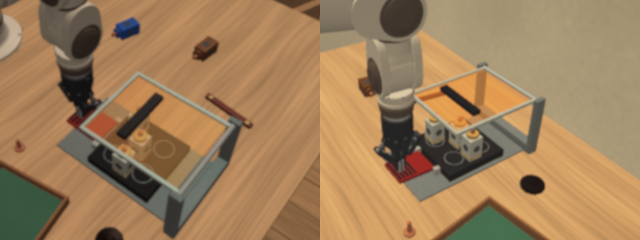

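{"api": "servo_tool", "payload": {
  "rows": [
    {"offset": [0, 0, 0.02], "yaw": 0, "claw": 1},
    {"offset": [0, 0, 0.02], "yaw": 0, "claw": 1}
  ]
}}

```text
time: 42.4
ee_pos: [0.4557, -0.0335, 0.0517]
tcp_rot: [179.9, 0.0, 92.0]
wrist_force: [-9.0, 0.3, 18.1]
opening: 0.0003
grasp_force: 9.0
```

{"api": "servo_tool", "payload": {
  "rows": [
    {"offset": [0, 0, 0.02], "yaw": 0, "claw": 1},
    {"offset": [0, 0, 0.02], "yaw": 0, "claw": 1}
  ]
}}

```text
time: 42.65
ee_pos: [0.4558, -0.0335, 0.0511]
tcp_rot: [179.9, 0.0, 92.0]
wrist_force: [-14.9, 0.9, 32.7]
opening: 0.0006
grasp_force: 16.0
```

{"api": "servo_tool", "payload": {
  "rows": [
    {"offset": [0, 0, -0.012], "yaw": 0, "claw": 1},
    {"offset": [0, 0, -0.012], "yaw": 0, "claw": 1},
    {"offset": [0, 0, -0.012], "yaw": 0, "claw": 1},
    {"offset": [0, 0, -0.012], "yaw": 0, "claw": 1},
    {"offset": [0, 0, -0.012], "yaw": 0, "claw": 1},
    {"offset": [0, 0, -0.012], "yaw": 0, "claw": 1},
    {"offset": [0, 0, -0.012], "yaw": 0, "claw": 1},
    {"offset": [0, 0, -0.012], "yaw": 0, "claw": 1},
    {"offset": [0, 0, -0.012], "yaw": 0, "claw": 1},
    {"offset": [0, 0, -0.012], "yaw": 0, "claw": 1},
    {"offset": [0, 0, -0.012], "yaw": 0, "claw": 1},
    {"offset": [0, 0, -0.012], "yaw": 0, "claw": 1}
  ]
}}

```text
time: 44.15
ee_pos: [0.4557, -0.0335, 0.0514]
tcp_rot: [179.9, 0.0, 92.0]
wrist_force: [-11.8, 0.1, 24.7]
opening: -0.0
grasp_force: 12.0
```

{"api": "servo_tool", "payload": {
  "rows": [
    {"offset": [0, 0, 0], "yaw": 0, "claw": 1},
    {"offset": [0, 0, 0], "yaw": 0, "claw": 1},
    {"offset": [0, 0, 0], "yaw": 0, "claw": 1},
    {"offset": [0, 0, 0], "yaw": 0, "claw": 1},
    {"offset": [0, 0, 0], "yaw": 0, "claw": 1},
    {"offset": [0, 0, 0], "yaw": 0, "claw": 1},
    {"offset": [0, 0, 0], "yaw": 0, "claw": 1},
    {"offset": [0, 0, 0], "yaw": 0, "claw": 1},
    {"offset": [0, 0, 0], "yaw": 0, "claw": 1},
    {"offset": [0, 0, 0], "yaw": 0, "claw": 1},
    {"offset": [0, 0, 0], "yaw": 0, "claw": 1},
    {"offset": [0, 0, 0], "yaw": 0, "claw": 1}
  ]
}}

```text
time: 45.65
ee_pos: [0.4557, -0.0335, 0.0514]
tcp_rot: [179.9, 0.0, 92.0]
wrist_force: [-10.9, 0.7, 24.0]
opening: 0.0
grasp_force: 12.0
```

```bash
python3 -c "
from h import *
q,e=camera('side')
P=cloud('side',e);m=(q[...,0]>70)&(q[...,1]<60)&(q[...,2]<60)&(abs(P[...,1]+.03)<.05)&(abs(P[...,0]-.5)<.08)&(P[...,2]<.07)
k=P[m];A=np.polyfit(k[:,0],k[:,2],1);print(m.sum(),np.degrees(np.arctan(A[0])),np.polyval(A,.455))
p,d=camera('scene');P=cloud('scene',d)
m=(P[...,2]>.1)&(P[...,2]<.2)&(P[...,0]>.53)&(P[...,0]<.82)&(abs(P[...,1]+.03)<.12);k=P[m];A=np.c_[k[:,:2],np.ones(len(k))];print(np.linalg.lstsq(A,k[:,2],rcond=None)[0])"
```

```text
703 -4.06714231117568 0.03147309575216818
[0.01717744 0.00044984 0.15081556]
```

{"api": "servo_tool", "payload": {
  "rows": [
    {"offset": [0, 0, -0.06], "yaw": 0, "claw": 1},
    {"offset": [0, 0, -0.12], "yaw": 0, "claw": 1},
    {"offset": [0, 0, -0.18], "yaw": 0, "claw": 1},
    {"offset": [0, 0, -0.24], "yaw": 0, "claw": 1},
    {"offset": [0, 0, -0.3], "yaw": 0, "claw": 1},
    {"offset": [0, 0, -0.4], "yaw": 0, "claw": 1},
    {"offset": [0, 0, -0.7], "yaw": 0, "claw": 1},
    {"offset": [0, 0, -1], "yaw": 0, "claw": 1},
    {"offset": [0, 0, -1], "yaw": 0, "claw": 1},
    {"offset": [0, 0, -1], "yaw": 0, "claw": 1}
  ]
}}

```text
time: 47.0
ee_pos: [0.4552, -0.0334, 0.1485]
tcp_rot: [-179.9, -0.0, 92.0]
wrist_force: [-0.6, 1.1, 0.6]
opening: -0.0002
grasp_force: 0.0
```

{"api": "servo_tool", "payload": {
  "rows": [
    {"offset": [0, 0, -0.45], "yaw": 0, "claw": 0.2},
    {"offset": [0, 0, -0.45], "yaw": 0, "claw": 0.2},
    {"offset": [0, 0, -0.45], "yaw": 0, "claw": 0.2},
    {"offset": [0, 0, -0.45], "yaw": 0, "claw": 0.2}
  ]
}}

```text
time: 47.5
ee_pos: [0.455, -0.0334, 0.1927]
tcp_rot: [-179.9, -0.0, 92.0]
wrist_force: [-0.1, -0.1, 0.2]
opening: 0.0677
grasp_force: 0.0
```

```bash
python3 -c "
from h import *
o=get_obs();print(o['ee_pos'],o['tcp_rot'])
o,p,d,P=look('w12');posts(P,p,.08,.125)
for n in('scene','side'):
  p,d=camera(n);P=cloud(n,d);print(n);posts(P[:,150:],p[:,150:],.085,.125)
  z=P[...,2];R=(np.hypot(P[...,0]-.513,P[...,1]+.336)<.15)&(z>.025)&(z<.04);q=P[R];r=rect(q);print(r);cv2.imwrite(f'pics/{n}12.png',p[:,:,::-1])
plan(list(o['ee_pos'])+[92],[(.596,.025,.2,92),(.596,.025,.089,92)])"
```

```text
[ 0.45504573 -0.0334245   0.19271633] [-1.79875243e+02 -1.45200372e-02  9.19577387e+01]
[424. 142.] 2249 [596.1  25.6] [40.6 40.3] 2.1 [188. 163. 124.]
[453. 200.] 1819 [642.1 -25. ] [41.8 39.8] 2.3 [185. 162. 125.]
[439. 253.] 1651 [641.  -81.5] [41. 40.] 2.6 [188. 165. 127.]
scene
[ 9. 84.] 40 [ 68.9 149.3] [67.4 16.7] 86.8 [103.  86.  69.]
[118. 205.] 276 [595.8  21.4] [42.  40.4] 3.0 [142. 124.  92.]
[120. 228.] 301 [642.4 -28.5] [40.6 41.7] 2.7 [140. 123.  92.]
[103. 244.] 319 [641.6 -85.8] [40.7 40.5] 2.5 [141. 123.  91.]
((512.5188598632812, -336.87164306640625), (203.15296936035156, 201.87893676757812), 10.159439086914062)
side
[114. 210.] 225 [593.9  21.8] [41.9 41.4] 2.1 [166. 138.  99.]
[146. 221.] 484 [640.  -57.1] [43.2 98.8] 0.1 [160. 134.  97.]
((512.0100708007812, -336.69549560546875), (203.6616973876953, 201.6643829345703), 10.370916366577148)
[ 0.267  0.715 -0.036] yaw -0.0 rows 4
[ 0.267  0.715 -0.036] yaw -0.0 rows 4
-- at [5.96e-01 2.50e-02 2.00e-01 9.20e+01]
[0.    0.    0.555] yaw -0.0 rows 3
[0.    0.    0.555] yaw -0.0 rows 3
-- at [5.96e-01 2.50e-02 8.90e-02 9.20e+01]
```

{"api": "servo_tool", "payload": {
  "rows": [
    {"offset": [0.267, 0.715, -0.036], "yaw": 0, "claw": 0.2},
    {"offset": [0.267, 0.715, -0.036], "yaw": 0, "claw": 0.2},
    {"offset": [0.267, 0.715, -0.036], "yaw": 0, "claw": 0.2}
  ],
  "squeeze": 40
}}

```text
time: 48.02
ee_pos: [0.5262, -0.0041, 0.1969]
tcp_rot: [-179.9, 0.0, 92.0]
wrist_force: [-0.5, -0.4, -0.0]
opening: 0.0682
grasp_force: 0.0
```

{"api": "servo_tool", "payload": {
  "rows": [
    {"offset": [0.267, 0.715, -0.036], "yaw": 0, "claw": 0.2},
    {"offset": [0.267, 0.715, -0.036], "yaw": 0, "claw": 0.2},
    {"offset": [0.267, 0.715, -0.036], "yaw": 0, "claw": 0.2},
    {"offset": [0.267, 0.715, -0.036], "yaw": 0, "claw": 0.2},
    {"offset": [0.267, 0.715, -0.036], "yaw": 0, "claw": 0.2}
  ]
}}

```text
time: 48.65
ee_pos: [0.5959, 0.0243, 0.202]
tcp_rot: [180.0, 0.0, 91.9]
wrist_force: [-0.5, -0.8, -0.2]
opening: 0.0685
grasp_force: 0.0
```

```bash
python3 -c "
from h import *
o=get_obs();print(o['ee_pos'],o['tcp_rot'])
plan(list(o['ee_pos'])+[92],[(.596,.0255,.089,92),(.596,.0255,.165,92),(.5585,-.3673,.165,92)])"
```

```text
[0.59592919 0.0242541  0.20203768] [1.79954159e+02 3.01292753e-03 9.19247536e+01]
[0.006 0.001 0.565] yaw -0.0 rows 3
[0.006 0.001 0.565] yaw -0.0 rows 3
-- at [5.96e-01 2.55e-02 8.90e-02 9.20e+01]
[ 0.    0.   -0.76] yaw -0.0 rows 4
-- at [5.96e-01 2.55e-02 1.65e-01 9.20e+01]
[-0.978 -0.128  0.   ] yaw -0.0 rows 4
[-0.978 -0.128  0.   ] yaw -0.0 rows 4
[-0.978 -0.128  0.   ] yaw -0.0 rows 4
[-0.978 -0.128  0.   ] yaw -0.0 rows 4
-- at [ 0.5585 -0.3673  0.165  92.    ]
```

{"api": "servo_tool", "payload": {
  "rows": [
    {"offset": [0.012, 0, 0.5], "yaw": 0, "claw": 0.2},
    {"offset": [0.012, 0, 0.9], "yaw": 0, "claw": 0.2},
    {"offset": [0.012, 0, 0.9], "yaw": 0, "claw": 0.2}
  ]
}}

```text
time: 49.02
ee_pos: [0.5945, 0.0256, 0.1088]
tcp_rot: [-179.7, 0.0, 91.9]
wrist_force: [-0.2, 0.1, 0.7]
opening: 0.0682
grasp_force: 0.0
```

{"api": "servo_tool", "payload": {
  "rows": [
    {"offset": [0, 0, 0.23], "yaw": 0, "claw": 0.2},
    {"offset": [0, 0, 0.23], "yaw": 0, "claw": 0.2},
    {"offset": [0, 0, 0.23], "yaw": 0, "claw": 0.6},
    {"offset": [0, 0, 0.23], "yaw": 0, "claw": 0.8},
    {"offset": [0, 0, 0.23], "yaw": 0, "claw": 0.8},
    {"offset": [0, 0, 0.23], "yaw": 0, "claw": 0.8},
    {"offset": [0, 0, -0.2], "yaw": 0, "claw": 0.8},
    {"offset": [0, 0, -0.6], "yaw": 0, "claw": 0.8},
    {"offset": [0, 0, -0.77], "yaw": 0, "claw": 0.8},
    {"offset": [0, 0, -0.77], "yaw": 0, "claw": 0.8}
  ]
}}

```text
time: 50.28
ee_pos: [0.5971, 0.026, 0.1889]
tcp_rot: [179.9, -0.0, 92.0]
wrist_force: [0.1, -0.8, -3.4]
opening: 0.0398
grasp_force: 42.5
```

```bash
python3 -c "
from h import *
prof()"
```

```text
50.275 3945 [ 0.016 -0.001  0.009] [-0.98  0.15  0.13] copper 3814 [ 0.005  0.001 -0.016] [ 0.02  -0.005  0.048] 0.039788704900399936 42.46898353099823
[0.5966 0.026  0.1873] [ 1.  -0.8 -3.1]
-0.024 168 [-0.     0.004  0.006]
-0.016 2243 [-0.012  0.005  0.015]
-0.008 845 [0.003 0.014 0.018]
0.0 264 [0.019 0.019 0.02 ]
0.008 231 [0.019 0.019 0.02 ]
0.016 202 [0.019 0.019 0.02 ]
0.024 171 [0.019 0.019 0.02 ]
0.032 134 [0.019 0.019 0.02 ]
0.04 133 [0.019 0.019 0.019]
0.048 140 [0.019 0.019 0.02 ]
0.056 59 [0.018 0.019 0.02 ]
```

{"api": "servo_tool", "payload": {
  "rows": [
    {"offset": [-0.5, -0.065, 0], "yaw": 0, "claw": 0.8},
    {"offset": [-0.978, -0.128, 0], "yaw": 0, "claw": 0.8},
    {"offset": [-0.978, -0.128, 0], "yaw": 0, "claw": 0.8}
  ]
}}

```text
time: 50.7
ee_pos: [0.5861, -0.0749, 0.1858]
tcp_rot: [-179.8, 0.0, 91.8]
wrist_force: [-0.0, 0.6, -2.3]
opening: 0.0391
grasp_force: 42.2
```

{"api": "servo_tool", "payload": {
  "rows": [
    {"offset": [-0.5, -0.065, 0], "yaw": 0, "claw": 0.8},
    {"offset": [-0.978, -0.128, 0], "yaw": 0, "claw": 0.8},
    {"offset": [-0.978, -0.128, 0], "yaw": 0, "claw": 0.8}
  ]
}}

```text
time: 51.08
ee_pos: [0.5769, -0.1725, 0.1861]
tcp_rot: [-179.8, -0.0, 91.8]
wrist_force: [0.2, 0.2, -2.9]
opening: 0.0396
grasp_force: 42.1
```

{"api": "servo_tool", "payload": {
  "rows": [
    {"offset": [-0.5, -0.065, 0], "yaw": 0, "claw": 0.8},
    {"offset": [-0.978, -0.128, 0], "yaw": 0, "claw": 0.8},
    {"offset": [-0.978, -0.128, 0], "yaw": 0, "claw": 0.8}
  ]
}}

```text
time: 51.45
ee_pos: [0.5676, -0.2702, 0.1862]
tcp_rot: [-179.9, -0.1, 91.8]
wrist_force: [0.6, 1.1, -3.6]
opening: 0.0392
grasp_force: 41.9
```

{"api": "servo_tool", "payload": {
  "rows": [
    {"offset": [-0.5, -0.065, 0], "yaw": 0, "claw": 0.8},
    {"offset": [-0.978, -0.128, 0], "yaw": 0, "claw": 0.8},
    {"offset": [-0.978, -0.128, 0], "yaw": 0, "claw": 0.8},
    {"offset": [-0.978, -0.128, 0], "yaw": 0, "claw": 0.8}
  ]
}}

```text
time: 51.95
ee_pos: [0.5591, -0.3654, 0.1872]
tcp_rot: [-179.9, -0.1, 92.0]
wrist_force: [-0.1, 1.2, -3.4]
opening: 0.0389
grasp_force: 41.9
```

```bash
python3 -c "
from h import *
prof()
o,p,d,P=look('w13');z=P[...,2];R=(np.hypot(P[...,0]-.513,P[...,1]+.336)<.15)&(z>.025)&(z<.04);print(rect(P[R]))
f=(np.hypot(P[...,0]-.513,P[...,1]+.336)<.06)&(p[...,1]>p[...,0]*1.1);print(np.median(z[f]),f.sum())"
```

```text
51.95 3902 [ 0.016 -0.001  0.009] [-0.98  0.14  0.12] copper 3800 [ 0.005  0.001 -0.016] [ 0.02  -0.012  0.047] 0.038892524257155836 41.88125252723694
[ 0.5592 -0.3651  0.1875] [ 1.3  0.5 -3.5]
-0.024 171 [0.    0.004 0.005]
-0.016 2231 [-0.012  0.005  0.015]
-0.008 734 [0.003 0.014 0.018]
0.0 261 [0.019 0.019 0.02 ]
0.008 233 [0.019 0.019 0.02 ]
0.016 187 [0.018 0.019 0.02 ]
0.024 171 [0.018 0.019 0.02 ]
0.032 134 [0.019 0.019 0.02 ]
0.04 124 [0.018 0.019 0.019]
0.048 135 [0.019 0.019 0.02 ]
0.056 82 [0.018 0.019 0.019]
((513.2820434570312, -335.34552001953125), (201.0706329345703, 201.11973571777344), 10.551849365234375)
0.007354456188339936 10470
```

{"api": "servo_tool", "payload": {
  "rows": [
    {"offset": [0, -0.01, 0.4], "yaw": 0, "claw": 0.8},
    {"offset": [0, -0.01, 0.8], "yaw": 0, "claw": 0.8},
    {"offset": [0, -0.01, 0.95], "yaw": 0, "claw": 0.8},
    {"offset": [0, -0.01, 0.95], "yaw": 0, "claw": 0.8}
  ]
}}

```text
time: 52.55
ee_pos: [0.5578, -0.3658, 0.093]
tcp_rot: [-179.9, -0.0, 92.0]
wrist_force: [-1.1, -0.0, -1.8]
opening: 0.0392
grasp_force: 41.9
```

{"api": "servo_tool", "payload": {
  "rows": [
    {"offset": [0, 0, 0.15], "yaw": 0, "claw": 0.8},
    {"offset": [0, 0, 0.24], "yaw": 0, "claw": 0.8},
    {"offset": [0, 0, 0.26], "yaw": 0, "claw": 0.8},
    {"offset": [0, 0, 0.26], "yaw": 0, "claw": 0.8}
  ]
}}

```text
time: 53.05
ee_pos: [0.5579, -0.3669, 0.0674]
tcp_rot: [180.0, -0.0, 91.9]
wrist_force: [-0.5, 0.8, -3.3]
opening: 0.0395
grasp_force: 42.0
```

{"api": "servo_tool", "payload": {
  "rows": [
    {"offset": [0, 0, 0.02], "yaw": 0, "claw": 0.8},
    {"offset": [0, 0, 0.025], "yaw": 0, "claw": 0.8},
    {"offset": [0, 0, 0.025], "yaw": 0, "claw": 0.8}
  ]
}}

```text
time: 53.42
ee_pos: [0.5581, -0.3671, 0.0664]
tcp_rot: [179.9, 0.1, 91.9]
wrist_force: [-2.7, 1.7, 7.2]
opening: 0.0388
grasp_force: 43.0
```

{"api": "servo_tool", "payload": {
  "rows": [
    {"offset": [0, 0, 0], "yaw": 0, "claw": 0.45},
    {"offset": [0, 0, 0], "yaw": 0, "claw": 0.35},
    {"offset": [0, 0, 0], "yaw": 0, "claw": 0.35},
    {"offset": [0, 0, -0.4], "yaw": 0, "claw": 0.35},
    {"offset": [0, 0, -1], "yaw": 0, "claw": 0.35},
    {"offset": [0, 0, -1], "yaw": 0, "claw": 0.3},
    {"offset": [0, 0, -1], "yaw": 0, "claw": 0.2}
  ]
}}

```text
time: 54.3
ee_pos: [0.5579, -0.3668, 0.1646]
tcp_rot: [180.0, 0.0, 92.0]
wrist_force: [-0.4, -0.2, -0.4]
opening: 0.0681
grasp_force: 0.0
```

```bash
python3 -c "
from h import *
o,p,d,P=look('w14');print(o['ee_pos']);posts(P,p,.06,.1)
for n in('side',):
  p,d=camera(n);P=cloud(n,d);print(n);posts(P[:,150:],p[:,150:],.085,.125)
plan(list(o['ee_pos'])+[92],[(.641,-.0815,.19,92),(.641,-.0815,.089,92)])
plan([.641,-.0815,.19,92],[(.4797,-.3815,.19,92)])"
```

```text
[ 0.55793461 -0.36683116  0.16455054]
[256. 206.] 2570 [ 559.2 -367.2] [40.2 38.7] 2.1 [204. 177. 132.]
[ 31. 307.] 1976 [ 289.6 -507.9] [ 54.  111.5] 36.5 [142. 109.  77.]
side
[146. 221.] 484 [639.7 -58.7] [97.5 43.1] 88.7 [168. 141. 102.]
[205. 318.] 54 [ 556.5 -367.5] [15.7 18.4] 30.3 [171. 109.  65.]
[ 0.941  0.31  -0.085] yaw -0.0 rows 4
[ 0.941  0.31  -0.085] yaw -0.0 rows 4
[ 0.941  0.31  -0.085] yaw -0.0 rows 4
-- at [ 6.41e-01 -8.15e-02  1.90e-01  9.20e+01]
[-0.    -0.     0.505] yaw -0.0 rows 3
[-0.    -0.     0.505] yaw -0.0 rows 3
-- at [ 6.41e-01 -8.15e-02  8.90e-02  9.20e+01]
[-0.981 -0.572  0.   ] yaw -0.0 rows 4
[-0.981 -0.572  0.   ] yaw -0.0 rows 4
[-0.981 -0.572  0.   ] yaw -0.0 rows 4
-- at [ 0.4797 -0.3815  0.19   92.    ]
```

{"api": "servo_tool", "payload": {
  "rows": [
    {"offset": [0.941, 0.31, -0.085], "yaw": 0, "claw": 0.2},
    {"offset": [0.941, 0.31, -0.085], "yaw": 0, "claw": 0.2},
    {"offset": [0.941, 0.31, -0.085], "yaw": 0, "claw": 0.2}
  ]
}}

```text
time: 54.78
ee_pos: [0.586, -0.2692, 0.1723]
tcp_rot: [-179.9, -0.1, 92.1]
wrist_force: [0.2, -0.6, 0.2]
opening: 0.0684
grasp_force: 0.0
```

{"api": "servo_tool", "payload": {
  "rows": [
    {"offset": [0.941, 0.31, -0.085], "yaw": 0, "claw": 0.2},
    {"offset": [0.941, 0.31, -0.085], "yaw": 0, "claw": 0.2},
    {"offset": [0.941, 0.31, -0.085], "yaw": 0, "claw": 0.2}
  ]
}}

```text
time: 55.15
ee_pos: [0.6137, -0.175, 0.1809]
tcp_rot: [-179.9, -0.0, 92.1]
wrist_force: [-0.3, -0.5, 0.4]
opening: 0.0685
grasp_force: 0.0
```

{"api": "servo_tool", "payload": {
  "rows": [
    {"offset": [0.941, 0.31, -0.085], "yaw": 0, "claw": 0.2},
    {"offset": [0.941, 0.31, -0.085], "yaw": 0, "claw": 0.2},
    {"offset": [0.941, 0.31, -0.085], "yaw": 0, "claw": 0.2},
    {"offset": [0.941, 0.31, -0.085], "yaw": 0, "claw": 0.2}
  ]
}}

```text
time: 55.65
ee_pos: [0.6408, -0.0829, 0.1895]
tcp_rot: [-179.9, 0.0, 91.9]
wrist_force: [0.2, -0.9, -0.5]
opening: 0.0681
grasp_force: 0.0
```

```bash
python3 -c "
from h import *
o,p,d,P=look('w15');print(o['ee_pos'],o['tcp_rot']);posts(P,p,.085,.125)"
```

```text
[ 0.64079958 -0.08289113  0.1894685 ] [-1.79929966e+02  1.62146175e-02  9.19053249e+01]
[260. 133.] 2952 [642.6 -26. ] [39.9 40.4] 2.0 [237. 216. 163.]
[257. 204.] 2576 [642.2 -82. ] [40.  39.5] 2.6 [238. 214. 163.]
[  7. 380.] 118 [ 166.9 -479.1] [64.3  5.1] 2.3 [224. 172. 119.]
```

{"api": "servo_tool", "payload": {
  "rows": [
    {"offset": [0.005, 0.01, 0.4], "yaw": 0, "claw": 0.2},
    {"offset": [0.005, 0.01, 0.8], "yaw": 0, "claw": 0.2},
    {"offset": [0.005, 0.01, 0.99], "yaw": 0, "claw": 0.2},
    {"offset": [0.005, 0.01, 0.99], "yaw": 0, "claw": 0.2},
    {"offset": [0.005, 0.01, 0.99], "yaw": 0, "claw": 0.6},
    {"offset": [0.005, 0.01, 0.99], "yaw": 0, "claw": 0.8},
    {"offset": [0.005, 0.01, 0.99], "yaw": 0, "claw": 0.8},
    {"offset": [0.005, 0.01, 0.99], "yaw": 0, "claw": 0.8}
  ]
}}

```text
time: 56.7
ee_pos: [0.6429, -0.0812, 0.0934]
tcp_rot: [179.8, 0.1, 92.0]
wrist_force: [-2.4, -0.4, 6.8]
opening: 0.0393
grasp_force: 41.9
```

{"api": "servo_tool", "payload": {
  "rows": [
    {"offset": [0, 0, -0.3], "yaw": 0, "claw": 0.8},
    {"offset": [0, 0, -0.7], "yaw": 0, "claw": 0.8},
    {"offset": [0, 0, -0.9], "yaw": 0, "claw": 0.8},
    {"offset": [0, 0, -0.9], "yaw": 0, "claw": 0.8}
  ]
}}

```text
time: 57.2
ee_pos: [0.643, -0.0809, 0.1834]
tcp_rot: [179.8, 0.0, 92.0]
wrist_force: [-0.4, 0.5, -2.1]
opening: 0.0393
grasp_force: 41.4
```

{"api": "servo_tool", "payload": {
  "rows": [
    {"offset": [-0.5, -0.29, 0], "yaw": 0, "claw": 0.8},
    {"offset": [-0.98, -0.57, 0], "yaw": 0, "claw": 0.8},
    {"offset": [-0.98, -0.57, 0], "yaw": 0, "claw": 0.8}
  ]
}}

```text
time: 57.58
ee_pos: [0.5866, -0.1836, 0.18]
tcp_rot: [-179.9, 0.0, 91.7]
wrist_force: [-0.5, 0.3, -2.7]
opening: 0.0393
grasp_force: 41.7
```

{"api": "servo_tool", "payload": {
  "rows": [
    {"offset": [-0.5, -0.29, 0], "yaw": 0, "claw": 0.8},
    {"offset": [-0.98, -0.57, 0], "yaw": 0, "claw": 0.8},
    {"offset": [-0.98, -0.57, 0], "yaw": 0, "claw": 0.8}
  ]
}}

```text
time: 57.95
ee_pos: [0.5333, -0.2829, 0.1801]
tcp_rot: [-179.9, -0.0, 91.7]
wrist_force: [0.4, -0.3, -1.4]
opening: 0.039
grasp_force: 41.8
```

{"api": "servo_tool", "payload": {
  "rows": [
    {"offset": [-0.5, -0.29, 0], "yaw": 0, "claw": 0.8},
    {"offset": [-0.98, -0.57, 0], "yaw": 0, "claw": 0.8},
    {"offset": [-0.98, -0.57, 0], "yaw": 0, "claw": 0.8},
    {"offset": [-0.98, -0.57, 0], "yaw": 0, "claw": 0.8}
  ]
}}

```text
time: 58.45
ee_pos: [0.4818, -0.3797, 0.1804]
tcp_rot: [-180.0, -0.1, 92.0]
wrist_force: [0.2, 0.5, -2.5]
opening: 0.0395
grasp_force: 41.3
```

```bash
python3 -c "
from h import *
prof()"
```

```text
58.45 3780 [ 0.016 -0.001  0.011] [-0.98  0.16  0.13] copper 3682 [ 0.004  0.001 -0.013] [ 0.02  -0.016  0.049] 0.039510153446947964 41.31941378116608
[ 0.482  -0.3794  0.1806] [ 0.6 -0.1 -2.1]
-0.024 183 [-0.001  0.003  0.005]
-0.016 478 [-0.011  0.003  0.013]
-0.008 269 [0.005 0.013 0.015]
0.0 356 [0.017 0.019 0.019]
0.008 225 [0.018 0.019 0.019]
0.016 199 [0.018 0.019 0.019]
0.024 173 [0.018 0.019 0.019]
0.032 151 [0.018 0.019 0.019]
0.04 140 [0.018 0.019 0.019]
0.048 134 [0.018 0.019 0.019]
0.056 76 [0.018 0.019 0.019]
```

{"api": "servo_tool", "payload": {
  "rows": [
    {"offset": [0, 0, 0.4], "yaw": 0, "claw": 0.8},
    {"offset": [0, 0, 0.8], "yaw": 0, "claw": 0.8},
    {"offset": [0, 0, 1], "yaw": 0, "claw": 0.8},
    {"offset": [0, 0, 1], "yaw": 0, "claw": 0.8}
  ]
}}

```text
time: 59.0
ee_pos: [0.4813, -0.3786, 0.0794]
tcp_rot: [-179.9, -0.1, 92.1]
wrist_force: [0.3, 0.5, -1.4]
opening: 0.0395
grasp_force: 41.2
```

{"api": "servo_tool", "payload": {
  "rows": [
    {"offset": [0, 0, 0.05], "yaw": 0, "claw": 0.8},
    {"offset": [0, 0, 0.1], "yaw": 0, "claw": 0.8},
    {"offset": [0, 0, 0.13], "yaw": 0, "claw": 0.8},
    {"offset": [0, 0, 0.13], "yaw": 0, "claw": 0.8}
  ]
}}

```text
time: 59.5
ee_pos: [0.4816, -0.3807, 0.0695]
tcp_rot: [179.9, 0.0, 92.0]
wrist_force: [-1.3, 2.2, 4.8]
opening: 0.0394
grasp_force: 41.9
```

Contact felt (4.8 N); release, then on to the last post.

{"api": "servo_tool", "payload": {
  "rows": [
    {"offset": [0, 0, 0], "yaw": 0, "claw": 0.45},
    {"offset": [0, 0, 0], "yaw": 0, "claw": 0.35},
    {"offset": [0, 0, 0], "yaw": 0, "claw": 0.35},
    {"offset": [0, 0, -0.4], "yaw": 0, "claw": 0.35},
    {"offset": [0, 0, -1], "yaw": 0, "claw": 0.35},
    {"offset": [0, 0, -1], "yaw": 0, "claw": 0.3},
    {"offset": [0, 0, -1], "yaw": 0, "claw": 0.2}
  ]
}}

```text
time: 60.38
ee_pos: [0.4813, -0.3807, 0.1681]
tcp_rot: [180.0, 0.0, 92.0]
wrist_force: [0.1, 0.5, -0.7]
opening: 0.0681
grasp_force: 0.0
```

```bash
python3 -c "
from h import *
o,p,d,P=look('w16');print(o['ee_pos']);posts(P,p,.06,.1)
plan(list(o['ee_pos'])+[92],[(.6425,-.0255,.19,92)])
plan([.6425,-.0255,.19,92],[(.507,-.293,.19,92)])"
```

```text
[ 0.48132558 -0.38067955  0.16806304]
[349. 191.] 2420 [ 558.3 -367.3] [40.2 39.8] 1.4 [192. 166. 123.]
[255. 204.] 2515 [ 481.7 -381.2] [40.2 39.2] 2.0 [198. 171. 128.]
[ 46. 285.] 2187 [ 235.8 -479.3] [ 21.1 145.3] 82.0 [170. 128.  88.]
[117. 377.] 143 [ 304.6 -641.3] [ 6.6 40.4] 2.2 [121.  94.  67.]
[ 0.873  0.434 -0.055] yaw -0.0 rows 4
[ 0.873  0.434 -0.055] yaw -0.0 rows 4
[ 0.873  0.434 -0.055] yaw -0.0 rows 4
[ 0.873  0.434 -0.055] yaw -0.0 rows 4
-- at [ 6.425e-01 -2.550e-02  1.900e-01  9.200e+01]
[-0.875 -0.483  0.   ] yaw -0.0 rows 4
[-0.875 -0.483  0.   ] yaw -0.0 rows 4
[-0.875 -0.483  0.   ] yaw -0.0 rows 4
-- at [ 0.507 -0.293  0.19  92.   ]
```

{"api": "servo_tool", "payload": {
  "rows": [
    {"offset": [0.873, 0.434, -0.055], "yaw": 0, "claw": 0.2},
    {"offset": [0.873, 0.434, -0.055], "yaw": 0, "claw": 0.2},
    {"offset": [0.873, 0.434, -0.055], "yaw": 0, "claw": 0.2}
  ]
}}

```text
time: 60.8
ee_pos: [0.5221, -0.2897, 0.1724]
tcp_rot: [-179.9, -0.1, 92.1]
wrist_force: [-0.8, 0.0, 0.1]
opening: 0.0682
grasp_force: 0.0
```

{"api": "servo_tool", "payload": {
  "rows": [
    {"offset": [0.873, 0.434, -0.055], "yaw": 0, "claw": 0.2},
    {"offset": [0.873, 0.434, -0.055], "yaw": 0, "claw": 0.2},
    {"offset": [0.873, 0.434, -0.055], "yaw": 0, "claw": 0.2}
  ]
}}

```text
time: 61.18
ee_pos: [0.5623, -0.202, 0.1782]
tcp_rot: [-179.9, -0.0, 92.1]
wrist_force: [0.3, 0.1, 0.7]
opening: 0.0687
grasp_force: 0.0
```

{"api": "servo_tool", "payload": {
  "rows": [
    {"offset": [0.873, 0.434, -0.055], "yaw": 0, "claw": 0.2},
    {"offset": [0.873, 0.434, -0.055], "yaw": 0, "claw": 0.2},
    {"offset": [0.873, 0.434, -0.055], "yaw": 0, "claw": 0.2}
  ]
}}

```text
time: 61.55
ee_pos: [0.6027, -0.114, 0.1838]
tcp_rot: [-179.9, -0.0, 92.1]
wrist_force: [-0.4, -0.0, 0.3]
opening: 0.0685
grasp_force: 0.0
```

{"api": "servo_tool", "payload": {
  "rows": [
    {"offset": [0.873, 0.434, -0.055], "yaw": 0, "claw": 0.2},
    {"offset": [0.873, 0.434, -0.055], "yaw": 0, "claw": 0.2},
    {"offset": [0.873, 0.434, -0.055], "yaw": 0, "claw": 0.2},
    {"offset": [0.873, 0.434, -0.055], "yaw": 0, "claw": 0.2}
  ]
}}

```text
time: 62.05
ee_pos: [0.6424, -0.0275, 0.1897]
tcp_rot: [-179.9, 0.0, 91.9]
wrist_force: [0.3, -1.0, 0.6]
opening: 0.0684
grasp_force: 0.0
```

```bash
python3 -c "
from h import *
o,p,d,P=look('w17');print(o['ee_pos'],o['tcp_rot']);posts(P,p,.085,.125)"
```

```text
[ 0.64237451 -0.02753669  0.18969254] [-1.79936209e+02  2.51797492e-02  9.18830567e+01]
[256. 202.] 2596 [643.  -25.4] [40.1 39.9] 2.7 [234. 211. 160.]
```

{"api": "servo_tool", "payload": {
  "rows": [
    {"offset": [0.01, 0, 0.4], "yaw": 0, "claw": 0.2},
    {"offset": [0.01, 0, 0.8], "yaw": 0, "claw": 0.2},
    {"offset": [0.01, 0, 0.97], "yaw": 0, "claw": 0.2},
    {"offset": [0.01, 0, 0.97], "yaw": 0, "claw": 0.2},
    {"offset": [0.01, 0, 0.97], "yaw": 0, "claw": 0.6},
    {"offset": [0.01, 0, 0.97], "yaw": 0, "claw": 0.8},
    {"offset": [0.01, 0, 0.97], "yaw": 0, "claw": 0.8},
    {"offset": [0.01, 0, 0.97], "yaw": 0, "claw": 0.8}
  ]
}}

```text
time: 63.1
ee_pos: [0.6435, -0.0248, 0.0954]
tcp_rot: [179.8, 0.0, 92.0]
wrist_force: [-2.8, -2.0, 7.2]
opening: 0.0391
grasp_force: 41.2
```

{"api": "servo_tool", "payload": {
  "rows": [
    {"offset": [0, 0, -0.3], "yaw": 0, "claw": 0.8},
    {"offset": [0, 0, -0.7], "yaw": 0, "claw": 0.8},
    {"offset": [0, 0, -0.9], "yaw": 0, "claw": 0.8},
    {"offset": [0, 0, -0.9], "yaw": 0, "claw": 0.8}
  ]
}}

```text
time: 63.6
ee_pos: [0.6437, -0.0246, 0.1852]
tcp_rot: [179.8, 0.0, 92.0]
wrist_force: [-0.5, 0.5, -3.7]
opening: 0.0393
grasp_force: 41.9
```

{"api": "servo_tool", "payload": {
  "rows": [
    {"offset": [-0.45, -0.24, 0], "yaw": 0, "claw": 0.8},
    {"offset": [-0.875, -0.483, 0], "yaw": 0, "claw": 0.8},
    {"offset": [-0.875, -0.483, 0], "yaw": 0, "claw": 0.8}
  ]
}}

```text
time: 63.98
ee_pos: [0.5959, -0.1163, 0.182]
tcp_rot: [-179.9, 0.0, 91.8]
wrist_force: [0.4, 0.5, -3.5]
opening: 0.0394
grasp_force: 41.7
```

{"api": "servo_tool", "payload": {
  "rows": [
    {"offset": [-0.45, -0.24, 0], "yaw": 0, "claw": 0.8},
    {"offset": [-0.875, -0.483, 0], "yaw": 0, "claw": 0.8},
    {"offset": [-0.875, -0.483, 0], "yaw": 0, "claw": 0.8}
  ]
}}

```text
time: 64.35
ee_pos: [0.5509, -0.2048, 0.1822]
tcp_rot: [-179.9, -0.0, 91.8]
wrist_force: [0.5, -0.4, -4.1]
opening: 0.0395
grasp_force: 41.4
```

{"api": "servo_tool", "payload": {
  "rows": [
    {"offset": [-0.45, -0.24, 0], "yaw": 0, "claw": 0.8},
    {"offset": [-0.875, -0.483, 0], "yaw": 0, "claw": 0.8},
    {"offset": [-0.875, -0.483, 0], "yaw": 0, "claw": 0.8},
    {"offset": [-0.875, -0.483, 0], "yaw": 0, "claw": 0.8}
  ]
}}

```text
time: 64.85
ee_pos: [0.5073, -0.2912, 0.1824]
tcp_rot: [-180.0, -0.1, 92.0]
wrist_force: [-0.3, 0.2, -3.1]
opening: 0.0394
grasp_force: 41.4
```

```bash
python3 -c "
from h import *
prof()"
```

```text
64.85 3580 [ 0.016 -0.001  0.013] [-0.98  0.16  0.14] copper 3558 [ 0.005  0.001 -0.011] [0.02  0.009 0.054] 0.03938638435708559 41.412890553474426
[ 0.5075 -0.2909  0.1826] [-0.3 -0.4 -4.2]
-0.024 504 [-0.005  0.001  0.005]
-0.016 143 [-0.     0.004  0.005]
-0.008 283 [0.002 0.013 0.015]
0.0 1109 [0.002 0.016 0.019]
0.008 233 [0.019 0.019 0.02 ]
0.016 177 [0.018 0.019 0.02 ]
0.024 181 [0.018 0.019 0.02 ]
0.032 139 [0.018 0.019 0.02 ]
0.04 117 [0.018 0.019 0.019]
0.048 114 [0.018 0.019 0.019]
0.056 81 [0.019 0.019 0.019]
```

{"api": "servo_tool", "payload": {
  "rows": [
    {"offset": [0, 0, 0.4], "yaw": 0, "claw": 0.8},
    {"offset": [0, 0, 0.8], "yaw": 0, "claw": 0.8},
    {"offset": [0, 0, 1], "yaw": 0, "claw": 0.8},
    {"offset": [0, 0, 1], "yaw": 0, "claw": 0.8}
  ]
}}

```text
time: 65.4
ee_pos: [0.5067, -0.2902, 0.0814]
tcp_rot: [-179.8, -0.1, 92.1]
wrist_force: [-0.1, -0.2, -3.4]
opening: 0.0397
grasp_force: 41.5
```

{"api": "servo_tool", "payload": {
  "rows": [
    {"offset": [0, 0, 0.05], "yaw": 0, "claw": 0.8},
    {"offset": [0, 0, 0.1], "yaw": 0, "claw": 0.8},
    {"offset": [0, 0, 0.125], "yaw": 0, "claw": 0.8},
    {"offset": [0, 0, 0.125], "yaw": 0, "claw": 0.8}
  ]
}}

```text
time: 65.9
ee_pos: [0.5072, -0.2922, 0.0716]
tcp_rot: [179.9, 0.0, 92.0]
wrist_force: [-0.9, 0.8, 1.6]
opening: 0.0393
grasp_force: 42.1
```

{"api": "servo_tool", "payload": {
  "rows": [
    {"offset": [0, 0, 0], "yaw": 0, "claw": 0.45},
    {"offset": [0, 0, 0], "yaw": 0, "claw": 0.35},
    {"offset": [0, 0, 0], "yaw": 0, "claw": 0.35},
    {"offset": [0, 0, -0.4], "yaw": 0, "claw": 0.35},
    {"offset": [0, 0, -1], "yaw": 0, "claw": 0.35},
    {"offset": [0, 0, -1], "yaw": 0, "claw": 0.3}
  ]
}}

```text
time: 66.65
ee_pos: [0.5086, -0.293, 0.1762]
tcp_rot: [179.6, 0.2, 91.9]
wrist_force: [0.7, -0.6, -0.4]
opening: 0.0597
grasp_force: 0.0
```

{"api": "servo_tool", "payload": {
  "rows": [
    {"offset": [0, 0, -0.8], "yaw": 0, "claw": 0.2},
    {"offset": [0, 0, -0.8], "yaw": 0, "claw": 0.2},
    {"offset": [0, 0, -0.8], "yaw": 0, "claw": 0.2},
    {"offset": [0, 0, -0.8], "yaw": 0, "claw": 0.2},
    {"offset": [0, 0, -0.8], "yaw": 0, "claw": 0.2}
  ]
}}

```text
time: 67.28
ee_pos: [0.5066, -0.2918, 0.2492]
tcp_rot: [-179.9, -0.1, 92.0]
wrist_force: [0.1, 1.3, 0.3]
opening: 0.0684
grasp_force: 0.0
```

```bash
python3 -c "
from h import *
o,p,d,P=look('w18');print(o['ee_pos']);posts(P,p,.06,.1)
p,d=camera('scene');P=cloud('scene',d);cv2.imwrite('pics/end.png',p[:,:,::-1]);posts(P,p,.06,.1)"
```

```text
[ 0.50662988 -0.29175845  0.24918629]
[257. 178.] 1432 [ 507.8 -292.3] [39.6 39.1] 1.9 [185. 161. 120.]
[298. 241.] 1218 [ 558.8 -367.3] [40.5 40.8] 1.5 [180. 156. 117.]
[232. 250.] 1180 [ 481.7 -380.8] [39.6 40. ] 2.7 [180. 156. 118.]
[ 48. 294.] 1328 [ 185.4 -478.8] [166.7   4.3] 0.0 [167. 125.  86.]
[129. 367.] 345 [ 304.9 -630.8] [ 6.2 97.4] 0.3 [120.  92.  66.]
[220.  13.] 57 [-117.2  615. ] [21.9 29. ] 27.8 [143. 103.  53.]
[226.  15.] 61 [-90.3 623.8] [20.  26.6] 43.2 [105.  50.  36.]
[234.  17.] 62 [-58.1 626.5] [19.9 24.7] 35.8 [79. 53. 36.]
[241.  19.] 61 [-31.1 635.2] [19.1 29.5] 41.9 [65. 61. 68.]
[125. 116.] 188 [66.1 21.7] [14.7 79.2] 18.0 [86. 75. 64.]
[208. 195.] 87 [449.4 -31.2] [16.2 76.8] 4.9 [106.  56.  43.]
[144. 279.] 352 [ 507.9 -294.7] [40.7 40.8] 3.3 [145. 120.  89.]
[  6. 287.] 217 [ 302.7 -501.6] [ 9.5 42.9] 4.3 [112.  82.  57.]
[104. 301.] 391 [ 481.6 -383.8] [39.8 40.4] 2.9 [145. 119.  89.]
[133. 319.] 417 [ 558.4 -369.9] [41.5 40.5] 0.9 [147. 122.  91.]
```

View pics/end.png

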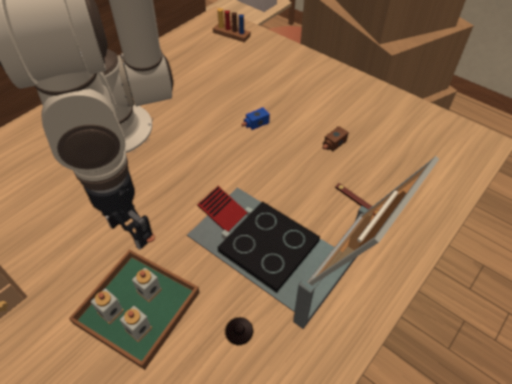

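The picture shows all three posts standing in the tray, at about (146,282), (105,303) and (134,320). The pedal and shield are up, the bystanders are in place, and the gripper is clear.

```bash
python3 -c "
from workcell import *
print(job_done())"
```

```text
the job is handed in; nothing more can be done
None
```

I stood the three posts that were there upright on the bed, held the pedal on its stop for about 3 s with the shield closed over them, let it up, moved all three upright into the green tray, and handed the job in at about 67 s; no verdict came back.

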